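# Drag the oil crate out of the pit shelf and load it

### The arm

A 7-joint arm with a two-finger parallel gripper is mounted at the origin on the work surface. World frame = base frame: x ahead of the robot, y to its left, z up, the work surface at z = 0. Lengths are in m, angles in rad, forces in N, time in s.
With the tool pointing down it reaches from about 0.35 to 0.9 m from the base axis. Payload 8.1 kg.
Tool frame: the origin (TCP) lies at the very end of the fingers, on their centre line; the grasp point (between the pads) lies 19 mm behind it (grasp_offset is the distance from the TCP to the grasp point, in m); z points along the fingers, y is the line along which they close (so a half turn about z gives the same grasp; the last joint's range is limited). The gripper opens to 92 mm and grips with 3 to 60 N. Pads are 19 mm wide; open, the fingers measure 130 mm over their backs; the gripper's body (75 mm by 190 mm) begins 47 mm behind the grasp point.
Start: joints at [-0.103, 0.434, 0.025, 1.573, -0.012, 1.134, -0.075], TCP at [0.625, -0, 0.227] pointing down, gripper open.
Joint ranges: [-2.62, 2.62], [-0.44, 2.09], [-1.27, 1.32], [0.08, 2.57], [-1.32, 4.46], [0.12, 2], [-2.74, 2.74]. Speed limits (rad/s): [2.22, 2.22, 3.01, 3.01, 3.14, 3.14, 3.14].

### API

Orientations are given as a rotation vector (axis times angle).
In Python, from cell import observe, get_image, camera_params, sign_off, silhouettes, grasp_offset gives the robot as it stands. The module is installed in compiled form; this text tells all that it offers.
- The arm moves only by the tool jog_arm, never from a script. Its argument "motion" is a list that holds one entry, the list of rows, each a list of 7 numbers: the shift along the tool's x, y, z in m, then the turn, a rotation vector about the tool's x, y, z in rad, then the closure, from -1 (fully open) to 1 (shut), so that 0 is half open. In form: [[[dx, dy, dz, wx, wy, wz, hand], ...]]. A call has 1 to 10 rows; each row is the pose to reach, as a shift and turn from the pose commanded when the call began, along the tool's axes at that moment; what a row does not reach only later rows make up. A row lasts 1/12 s, in which the tool goes at most 41.7 mm and 7.16 degrees, less where a joint would pass 70% of its speed; a pose out of reach is approached as far as the arm can. A call with a gripper value outside its range is refused whole. The fingers move at their own pace and stop on an object; "force" is the grip in N (left out, the last holds). Time passes only in rows, so rows that repeat a pose let the fingers close. It gives the time, the measured TCP pose, the force, the opening and the grip force at its end, in the units of the state.
- observe(): the state, without advancing time (a new reading comes with each control period).
- get_image(name): name is "scene" or "side" or "wrist"; returns the picture (480x640x3 uint8, red, green, blue); there is no depth.
- camera_params(name): a dict with "vertical_fov" (degrees; the focal length in pixels is half the picture's height over the tangent of half this angle, whatever the lens; pixels are square), "cx", "cy" (the principal point, pixels), "dist_coeffs" ([k1, k2, p1, p2, k3] as OpenCV has them; the pictures are not rectified), "T" (4x4, takes a point from camera to world coordinates). Camera axes: x right, y down, z forward; pixel columns grow to the right and rows downward; lengths in m; the calibration is good to about 2 mm. A picture is of the moment at which its call begins: read the wrist's pose just before it. camera_params takes no time and is no camera call; for the wrist camera it gives the pose at the moment of the call.
- sign_off(): hands the job in; it is judged then, once.
Trained networks look in the newest picture that a camera, given by its name, has taken for a name from the list of things; names that differ only in an ending like _2 or _b are one class to them, and where a whole thing is asked for, a point or a joint stands for the part that bears it (a point fixed in the world has none). Each returns a list of dicts, best first, with "p" (0 to 1); they miss things now and then, are a little off and sometimes report something else, mostly with a low value. They report only what shows in the picture. A call takes as long as a camera call. They do not tell look-alikes from the thing itself.
- silhouettes(query, camera): "mask" (480x640 bool, what is visible of it) and "pixel" ([column, row] in pixels, amid what is visible of it).
The state is a dict: "clock": time; "joints": joint angles; "dq": joint speeds; "joint_efforts": joint torques, N m; "position": TCP position; "ee_rot": TCP orientation; "force": force on the tool from outside, world axes, zero at the start; "ft_torque": the same for the moment, N m; "width": opening from 0.0 (shut) to 1.0 (fully open); "gripper_force": force on a finger pad.
Only numpy, scipy, OpenCV 4.12 (cv2) and the standard library are available. Lean on these libraries where they do the work, as an engineer would, in place of code of your own. Each camera call takes 0.05 s, during which the arm holds its last target. There are 200 camera calls.

### The job

Use the drag hook to pull the blue crate by its front lip completely out from under the wire shelf, without touching the crate with the gripper while it is under there, and stand the hook upright back on its yellow mat. Move the old brass tin from the crate to the red scrap pad, standing upright, and set every oil bottle upright in the crate, one to a cell. Do not disturb the can, the wheel or the screwdriver.

Things in the scene. Friction and masses are not known exactly. Their poses are not given: they have to be found in the camera images.
- shelf: low open wire shelf standing on the table, fixed: four posts, 260 mm wide, 300 mm deep, roof bars with their underside 150 mm above the table, no floor (the crate slides on the table). Origin: middle of its open front, at table height; its x axis points into the shelf, z up. The front plane is x = 0, the space under the roof is x = 0 to 0.30.
- crate: blue plastic crate, open on top, 108 mm (its x) by 160 mm (its y) by 45 mm high, loose, about 0.45 kg, walls, dividers and floor 4 mm thick: six square cells of 48 mm, 3 across y (centres y = -0.052, 0, 0.052) and 2 along x (centres x = -0.026 front row, +0.026 rear row). Origin: centre of its underside; -x is its front, which faces out of the shelf. At the start it stands deep under the shelf, its front wall 110 to 150 mm behind the shelf's front.
- crate_lip (a point): middle of the upper edge of the crate's front wall (outer face), 45 mm above its underside; crate frame (-0.054, 0, 0.045)
- crate_rear_left (a point): upper rear corner of the crate, crate frame (0.054, 0.080, 0.045)
- crate_rear_right (a point): upper rear corner of the crate, crate frame (0.054, -0.080, 0.045)
- hook: drag hook, 0.22 kg, free-standing on its foot and its blade. Red upright handle block 30 mm (its x) by 24 mm (its y), top 92 mm above its underside, on a steel foot 50 by 60 by 8 mm; from the handle a steel rod 8 mm square (from 52 to 60 mm high) runs along its +x to a flat blade 5 mm thick, 24 mm wide, which reaches from the rod down to the level of the foot's underside. Origin: underside of the foot, below the handle's centre; z up. Grip the handle across y near its top.
- hook_tip (a point): middle of the lower edge of the hook's blade, hook frame (0.260, 0, 0)
- mat: yellow parking mat for the hook, fixed flat on the table, 380 mm (its x) by 130 mm (its y), 1 mm thick, no obstacle. Origin: centre of its underside. The hook stands on it at the start, pointing along the mat's x.
- bottle1: small shock-oil bottle, 80 g, with green cap and band, may be absent: body 38 mm diameter up to 44 mm, thin neck, cap 22 mm diameter from 58 to 80 mm (its top). Origin: centre of its underside, z towards the cap.
- bottle2: small shock-oil bottle, 80 g, with orange cap and band, may be absent: body 38 mm diameter up to 44 mm, thin neck, cap 22 mm diameter from 58 to 80 mm (its top). Origin: centre of its underside, z towards the cap.
- bottle3: small shock-oil bottle, 80 g, with red cap and band, may be absent: body 38 mm diameter up to 44 mm, thin neck, cap 22 mm diameter from 58 to 80 mm (its top). Origin: centre of its underside, z towards the cap.
- bottle4: small shock-oil bottle, 80 g, with blue cap and band, may be absent: body 38 mm diameter up to 44 mm, thin neck, cap 22 mm diameter from 58 to 80 mm (its top). Origin: centre of its underside, z towards the cap.
- bottle5: small shock-oil bottle, 80 g, with black cap and band, may be absent: body 38 mm diameter up to 44 mm, thin neck, cap 22 mm diameter from 58 to 80 mm (its top). Origin: centre of its underside, z towards the cap.
- bottle6: small shock-oil bottle, 80 g, with yellow cap and band, may be absent: body 38 mm diameter up to 44 mm, thin neck, cap 22 mm diameter from 58 to 80 mm (its top). Origin: centre of its underside, z towards the cap.
- tin1: brass-coloured tin, 38 mm diameter, 75 mm high, 100 g; one of three is present and stands in a rear cell of the crate from the start. Origin: centre of its underside.
- tin2: brass-coloured tin, 38 mm diameter, 75 mm high, 100 g; one of three is present and stands in a rear cell of the crate from the start. Origin: centre of its underside.
- tin3: brass-coloured tin, 38 mm diameter, 75 mm high, 100 g; one of three is present and stands in a rear cell of the crate from the start. Origin: centre of its underside.
- pad: flat red square pad on the table for scrap, fixed, 85 by 85 mm, 1 mm thick, no obstacle, empty at the start. Origin: centre of its underside.
- can: black drinks can beside the work, 56 mm diameter, 130 mm high. Origin: centre of its underside.
- wheel: loose model-car wheel lying flat, 64 mm diameter, 28 mm thick. Origin: centre of its underside.
- driver: screwdriver lying on the table. Origin: on its underside.
Mind the look-alikes: they are no part of the job. Leave any purple look-alike of the bottle5 alone.

How it is judged:
By the outcome, as a careful person would: the job done as asked, in the order asked, and still so for the second after the job is handed in, with the robot touching nothing.
Of tin1, tin2, tin3 only 1 to 1 are there at a start; the rules pass over those that are not, and their reading is None.
Of bottle1, bottle2, bottle3, bottle4, bottle5, bottle6 only 4 to 6 are there at a start; the rules pass over those that are not, and their reading is None.
At some moment in a run one of hook may be knocked a few centimetres aside while the robot is not near it.
Once in a run the grip may slacken for a moment while it holds something.
It also fails if it takes over 210 s, if anything falls off the work surface, if the arm or the gripper's body presses on something with over 40 N, if the wrist force passes 120 N, or if a joint passes its speed limit or range.

## Working session

There is one attempt and no reset: what is moved stays moved. The work goes in short steps, Python scripts to look and compute and a tool call to move; the robot and the scene stay as the last step left them, time stands still between calls to the robot, and variables do not carry over. Pictures are saved under pics/ and viewed, at most 14 in all, crops included, and the job is handed in when it is done.

Besides the shell and the picture viewer there is one more tool, called after "Call:" as name(argument=value, ...) on one line, values as JSON. jog_arm: Moves the arm, as the interface text tells. Its arguments: {"type":"object","properties":{"motion":{"type":"array"},"force":{"type":"number"}},"required":["motion"]}

```bash
mkdir -p pics; cat > h.py <<'E'
import numpy as np, cv2
from cell import *
def K(p):
    f=240/np.tan(np.radians(p["vertical_fov"])/2)
    return np.array([[f,0,p["cx"]],[0,f,p["cy"]],[0,0,1.]])
def snap(n,save=None):
    p=camera_params(n); im=get_image(n)
    if save: cv2.imwrite("pics/"+save,im[:,:,::-1])
    return im,p
def ray(p,uv):
    q=cv2.undistortPoints(np.array([[uv]],float),K(p),np.array(p["dist_coeffs"],float))[0,0]
    T=np.array(p["T"]); return T[:3,3],T[:3,:3]@np.array([q[0],q[1],1.])
def atz(p,uv,z):
    o,d=ray(p,uv); return o+d*(z-o[2])/d[2]
def proj(p,X):
    T=np.linalg.inv(np.array(p["T"])); X=np.atleast_2d(X)
    c=X@T[:3,:3].T+T[:3,3]
    return cv2.projectPoints(c,np.zeros(3),np.zeros(3),K(p),np.array(p["dist_coeffs"],float))[0][:,0]
def tri(rs):
    A=np.zeros((3,3));b=np.zeros(3)
    for o,d in rs:
        d=d/np.linalg.norm(d);M=np.eye(3)-np.outer(d,d);A+=M;b+=M@o
    return np.linalg.solve(A,b)
E
python3 - <<'E'
from h import *
for n in("scene","side","wrist"):
    im,p=snap(n,n+"0.png"); print(n,p["vertical_fov"],np.round(p["T"],3).tolist(),np.round(p["dist_coeffs"],3))
s=observe();print({k:np.round(v,3).tolist() for k,v in s.items()},grasp_offset)
E
```

```text
scene 54.23108787484764 [[-0.072, 0.841, -0.536, 1.145], [0.997, 0.065, -0.032, 0.04], [0.007, -0.537, -0.844, 0.988], [0.0, 0.0, 0.0, 1.0]] [0.026 0.    0.    0.    0.   ]
side 56.42084903531202 [[0.972, -0.141, 0.187, 0.373], [-0.234, -0.648, 0.725, -0.68], [0.019, -0.748, -0.663, 0.688], [0.0, 0.0, 0.0, 1.0]] [-0.074  0.     0.     0.     0.   ]
wrist 68.30348522514177 [[1.0, 0.001, -0.002, 0.625], [0.0, -0.964, -0.265, 0.071], [-0.002, 0.265, -0.964, 0.384], [0.0, 0.0, 0.0, 1.0]] [-0.072  0.     0.     0.     0.   ]
{'clock': 0.15, 'joints': [-0.103, 0.435, 0.025, 1.574, -0.012, 1.134, -0.075], 'dq': [-0.0, -0.003, -0.002, -0.004, -0.001, -0.001, -0.0], 'joint_efforts': [0.001, -66.826, 0.986, -31.47, -0.06, 0.039, 0.0], 'position': [0.625, -0.0, 0.226], 'ee_rot': [-2.221, -2.221, 0.001], 'force': [-0.788, -0.461, 0.152], 'ft_torque': [-0.033, -0.009, 0.021], 'gripper_force': 0.0, 'width': 1.004} 0.0188
```

View pics/scene0.png

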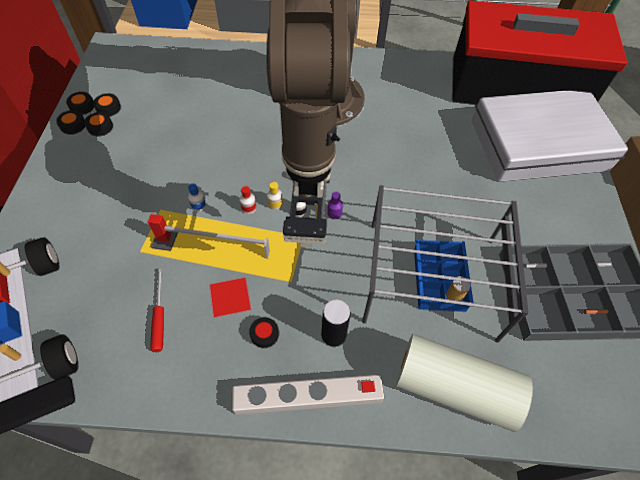

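View pics/side0.png

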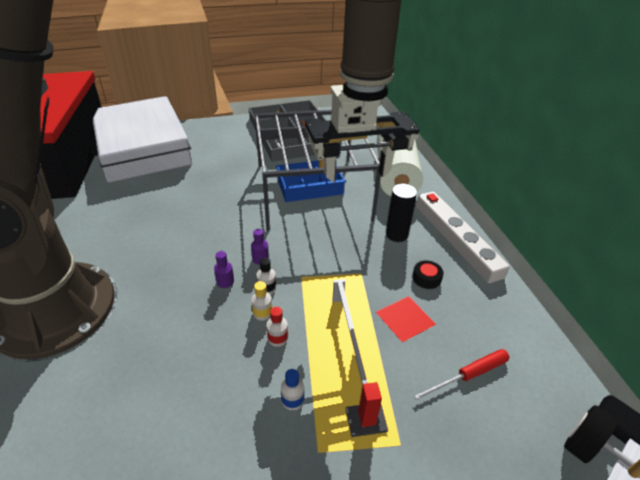

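Scene: bottles blue (196,197), red (248,200), yellow (275,195), black (300,210), and purple (335,205); the side view shows a second purple at (223,270). The hook is on the mat with its handle at (158,230) and tip at (267,248). The crate is at (443,275) with the tin at (457,290). The shelf opens toward -y.

```bash
python3 - <<'E'
from h import *
P={}
out={}
q={"scene":["crate","hook","hook_tip","mat","pad","tin1","bottle3","bottle4","bottle5","bottle6","can","wheel","driver","shelf","crate_lip"],"side":["crate","hook","hook_tip","mat","pad","bottle3","bottle4","bottle5","bottle6","can","wheel","driver"]}
for n in q:
    im,p=snap(n)
    for k in q[n]:
        for i,r in enumerate(silhouettes(k,n)[:5]):
            m=r["mask"]; ys,xs=np.nonzero(m)
            if r["p"]<.3 or len(xs)==0: continue
            c=im[m].mean(0).astype(int)
            top=(xs[ys<=ys.min()+1].mean(),ys.min())
            print(n,k,round(r["p"],2),np.round(r["pixel"]),"bb",xs.min(),ys.min(),xs.max(),ys.max(),"rgb",c,"z0",np.round(atz(p,r["pixel"],0)[:2],3))
            np.save(f"m_{n}_{k}_{i}.npy",m)
E
```

```text
scene crate 0.83 [438. 271.] bb 414 239 473 311 rgb [29 55 99] z0 [0.587 0.31 ]
scene hook 0.88 [172. 235.] bb 147 214 270 257 rgb [128  85  75] z0 [ 0.535 -0.347]
scene hook_tip 0.68 [170. 234.] bb 148 214 269 255 rgb [125  81  75] z0 [ 0.531 -0.353]
scene mat 0.64 [232. 251.] bb 141 211 299 279 rgb [208 175  47] z0 [ 0.568 -0.192]
scene pad 0.93 [229. 299.] bb 209 278 250 316 rgb [194  41  37] z0 [ 0.697 -0.178]
scene pad 0.43 [157. 327.] bb 151 279 163 351 rgb [183  38  33] z0 [ 0.775 -0.325]
scene tin1 0.92 [457. 291.] bb 446 277 469 301 rgb [109  92  69] z0 [0.636 0.35 ]
scene tin1 0.74 [159. 325.] bb 151 270 163 351 rgb [179  53  48] z0 [ 0.77  -0.321]
scene bottle3 0.83 [273. 196.] bb 267 181 282 209 rgb [177 158 103] z0 [ 0.393 -0.111]
scene bottle3 0.75 [197. 196.] bb 188 183 206 210 rgb [67 77 96] z0 [ 0.407 -0.311]
scene bottle3 0.63 [246. 200.] bb 241 186 256 212 rgb [176 105 100] z0 [ 0.411 -0.18 ]
scene bottle3 0.54 [339. 206.] bb 328 191 342 218 rgb [ 88  46 110] z0 [0.41  0.063]
scene bottle4 0.83 [273. 196.] bb 267 181 282 209 rgb [177 158 103] z0 [ 0.393 -0.111]
sce
[... 3145 characters left out ...]
5 rgb [70 43 93] z0 [0.437 0.083]
side bottle5 0.66 [277. 328.] bb 266 306 287 345 rgb [141  93  90] z0 [ 0.438 -0.145]
side bottle6 0.85 [267. 277.] bb 257 259 275 294 rgb [94 93 89] z0 [ 0.441 -0.005]
side bottle6 0.83 [262. 304.] bb 251 282 272 319 rgb [153 141  99] z0 [ 0.418 -0.078]
side bottle6 0.8 [224. 268.] bb 214 252 233 287 rgb [68 36 92] z0 [0.352 0.041]
side bottle6 0.75 [260. 250.] bb 250 229 268 265 rgb [70 43 93] z0 [0.437 0.083]
side bottle6 0.66 [277. 328.] bb 266 306 287 345 rgb [141  93  90] z0 [ 0.438 -0.145]
side wheel 0.59 [424. 276.] bb 412 260 444 288 rgb [78 41 39] z0 [ 0.774 -0.076]
side driver 0.8 [478. 370.] bb 415 349 508 398 rgb [166  67  65] z0 [ 0.773 -0.319]
```

```bash
cat > fit.py <<'E'
from h import *
from scipy.optimize import minimize
def box(x0,x1,y0,y1,z0,z1): return np.array([[x,y,z] for x in(x0,x1) for y in(y0,y1) for z in(z0,z1)])
def cyl(r,z0,z1):
    t=np.linspace(0,2*np.pi,24,False); return np.vstack([np.c_[r*np.cos(t),r*np.sin(t),0*t+z] for z in(z0,z1)])
M=dict(hook=[box(-.015,.015,-.012,.012,0,.092),box(-.025,.025,-.03,.03,0,.008),box(.015,.26,-.004,.004,.052,.060),box(.2575,.2625,-.012,.012,0,.06)],
 crate=[box(-.054,.054,-.08,.08,0,.045)],mat=[box(-.19,.19,-.065,.065,0,.001)],pad=[box(-.0425,.0425,-.0425,.0425,0,.001)],
 bottle=[cyl(.019,0,.044),cyl(.011,.044,.08)],tin=[cyl(.019,0,.075)],can=[cyl(.028,0,.13)],
 shelf=[])
def render(p,parts,x,z=0,S=2):
    m=np.zeros((480*S,640*S),np.uint8);c,s=np.cos(x[2]),np.sin(x[2])
    for b in parts:
        w=b@np.array([[c,s,0],[-s,c,0],[0,0,1]])+[x[0],x[1],z]
        h=cv2.convexHull(((proj(p,w)+.5)*S*16).astype(np.int32))
        cv2.fillConvexPoly(m,h,1,shift=4)
    return cv2.resize(m*255,(640,480),interpolation=cv2.INTER_AREA)/255.
def fit(name,views,x0,z=0,yaw=True,ignore=None):
    def cost(v):
        x=[v[0],v[1],v[2] if yaw else 0]; t=0
        for p,m in views:
            r=render(p,M[name],x,z); 
            t+=1-np.minimum(r,m).sum()/np.maximum(r,m).sum()
        return t/len(views)
    d=[[0,0,0],[.015,0,0],[0,.015,0],[0,0,.15]] if yaw else [[0,0],[.015,0],[0,.015]]
    n=3 if yaw else 2; x0=np.array(x0[:n],float)
    for k in range(2):
        r=minimize(cost,x0,method="Nelder-Mead",options=dict(initial_simplex=x0+np.array(d)[:, :n]*(1 if k==0 else .3),xatol=2e-4,fatol=1e-4,maxiter=150)); x0=r.x
    return np.round(r.x,4),round(r.fun,3)
E
cat > a.py <<'E'
from fit import *
import warnings
S,D=camera_params("scene"),camera_params("side")
L=lambda n,k,i=0:np.load(f"m_{n}_{k}_{i}.npy").astype(float)
un=np.maximum
print("hook",fit("hook",[(S,L("scene","hook")),(D,L("side","hook"))],[.54,-.33,1.57]))
print("mat",fit("mat",[(S,un(L("scene","mat"),0)),(D,un(L("side","mat"),0))],[.56,-.2,1.57]))
print("pad",fit("pad",[(S,L("scene","pad")),(D,L("side","pad"))],[.69,-.176,1.6]))
print("crate",fit("crate",[(S,L("scene","crate")),(D,L("side","crate"))],[.60,.31,1.6]))
print("crateS",fit("crate",[(S,L("scene","crate"))],[.60,.31,1.6]))
for n,i,j,x in(("yel",0,1,(.42,-.09)),("red",2,4,(.43,-.16)),):
    print(n,fit("bottle",[(S,L("scene","bottle3",i)),(D,L("side","bottle3",j))],x,yaw=False))
print("blue",fit("bottle",[(S,L("scene","bottle3",1))],(.42,-.3),yaw=False))
print("black",fit("bottle",[(D,L("side","bottle3",0))],(.45,-.02),yaw=False))
print("purp",fit("bottle",[(D,L("side","bottle3",2))],(.36,.02),yaw=False),fit("bottle",[(D,L("side","bottle3",3))],(.43,.06),yaw=False))
print("tin",fit("tin",[(S,L("scene","tin1",0))],(.61,.34),z=.004,yaw=False))
print("can",fit("can",[(S,L("scene","can"))],(.7,.06),yaw=False))
# blue-ish cap bottle via color in side
E
python3 a.py
python3 - <<'E'
import sys;sys.path.insert(0,'.')
from h import *
S=camera_params("scene");im=cv2.imread("pics/scene0.png")
# shelf posts/roof corners from the picture
for n,uv,z in(("near L foot",(366,320),0),("near R foot",(503,337),0)): print(n,np.round(atz(S,uv,z),3))
for uv in((381,188),(517,202),(369,293),(521,309)): print(uv,np.round(atz(S,uv,.154),3))
E
```

```text
hook (array([ 0.5454, -0.3631,  1.4766]), np.float64(0.084))
mat (array([ 0.5482, -0.218 ,  1.4271]), np.float64(0.212))
pad (array([ 0.6893, -0.177 ,  1.8699]), np.float64(0.059))
crate (array([0.6063, 0.3099, 1.58  ]), np.float64(0.271))
crateS (array([0.6066, 0.3093, 1.5902]), np.float64(0.22))
yel (array([ 0.415, -0.103]), np.float64(0.095))
red (array([ 0.4345, -0.1683]), np.float64(0.101))
blue (array([ 0.4368, -0.3021]), np.float64(0.067))
black (array([ 0.4342, -0.0386]), np.float64(0.298))
purp (array([0.3501, 0.0026]), np.float64(0.128)) (array([0.4334, 0.0546]), np.float64(0.131))
tin (array([0.6586, 0.3345]), np.float64(0.284))
can (array([0.7651, 0.0668]), np.float64(0.061))
near L foot [0.725 0.138 0.   ]
near R foot [0.741 0.439 0.   ]
(381, 188) [0.467 0.154 0.154]
(517, 202) [0.484 0.454 0.154]
(369, 293) [0.733 0.128 0.154]
(521, 309) [0.744 0.42  0.154]
```

```bash
python3 - <<'E'
import cv2
a=cv2.imread("pics/scene0.png")[170:350,350:540]
b=cv2.imread("pics/side0.png")[90:260,220:430]
a=cv2.resize(a,(600,568),interpolation=cv2.INTER_CUBIC);cv2.imwrite("pics/c1.png",a)
E
```

```text
(no output)
```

View pics/c1.png

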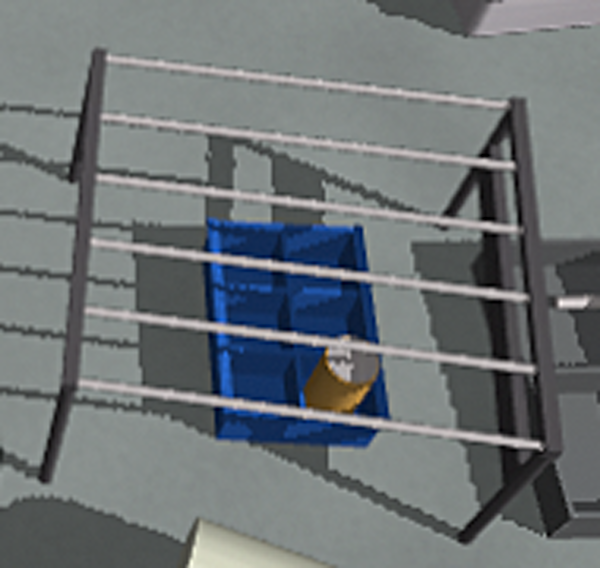

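Crop: shelf roof corners front at scene px (381,188) and (369,293). The crate's front wall is at px ~(418,275), with the tin in the rear row at the +x end. Next I go above the hook and look with the wrist camera.

Call:
jog_arm(motion=[[[-0.04, -0.009, 0, 0, 0, 0, -1], [-0.08, -0.018, 0, 0, 0, 0.02, -1], [-0.12, -0.027, 0, 0, 0, 0.04, -1], [-0.16, -0.036, 0, 0, 0, 0.06, -1], [-0.2, -0.045, 0, 0, 0, 0.08, -1], [-0.24, -0.054, 0, 0, 0, 0.094, -1], [-0.28, -0.063, 0, 0, 0, 0.094, -1], [-0.32, -0.072, 0, 0, 0, 0.094, -1], [-0.35, -0.079, 0, 0, 0, 0.094, -1], [-0.36, -0.08, 0, 0, 0, 0.094, -1]]], force=60)

```text
clock: 2.43
position: [0.5416, -0.367, 0.2268]
ee_rot: [2.33, 2.105, -0.005]
force: [-0.6, -0.3, 0.7]
width: 1.002
gripper_force: 0.0
```

```bash
cat > w.py <<'E'
from fit import *
s=observe();print("pos",np.round(s["position"],4),"rot",np.round(s["ee_rot"],3))
im,p=snap("wrist","w1.png")
r=silhouettes("hook","wrist")[0];m=r["mask"].astype(float);print(r["p"])
ps=camera_params("scene");ims,_=snap("scene","s1.png")
ms=[q["mask"] for q in silhouettes("hook","scene")][0].astype(float)
print("hook wrist",fit("hook",[(p,m)],[.5454,-.363,1.4766],z=.001))
print("hook both",fit("hook",[(p,m),(ps,ms)],[.5454,-.363,1.4766],z=.001))
# mat by colour in scene: corners
def yel(i): 
    h=cv2.cvtColor(i,cv2.COLOR_RGB2HSV); return ((abs(h[...,0].astype(int)-25)<6)&(h[...,1]>150)).astype(np.uint8)
mk=yel(ims); n,l,st,c=cv2.connectedComponentsWithStats(mk); k=1+np.argmax(st[1:,4]); mm=(l==k)
mm=mm|ms.astype(bool); mm[:, :130]=0
hull=cv2.convexHull(np.argwhere(l==k)[:,::-1].astype(np.int32)); f=np.zeros((480,640),np.uint8);cv2.fillConvexPoly(f,hull,1)
print("mat",fit("mat",[(ps,f.astype(float))],[.55,-.22,1.47]))
r=silhouettes("bottle4","scene"); 
E
python3 w.py
```

```text
pos [ 0.5416 -0.367   0.2268] rot [ 2.33   2.105 -0.005]
0.73
hook wrist (array([ 0.5461, -0.3618,  1.4808]), np.float64(0.054))
hook both (array([ 0.5459, -0.3634,  1.4806]), np.float64(0.08))
mat (array([ 0.549 , -0.2191,  1.4271]), np.float64(0.014))
```

View pics/w1.png

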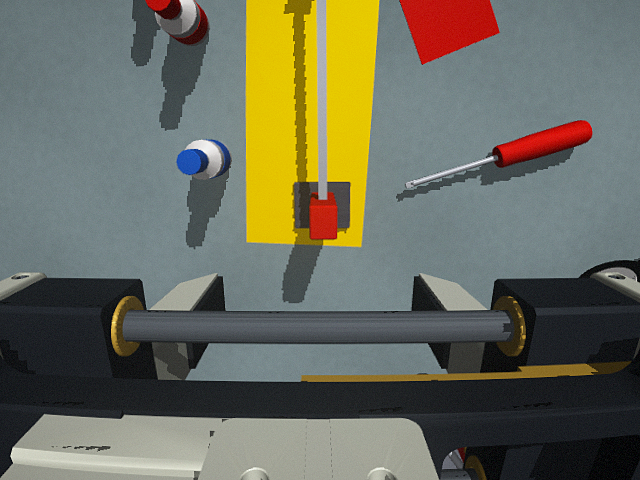

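Wrist view: hook handle at (323,215), rod running up the image, blue bottle at (203,158). Fit residuals are good, so I descend and grip.

Call:
jog_arm(motion=[[[0.005, 0.004, 0.03, 0, 0, -0.01, -1], [0.005, 0.004, 0.065, 0, 0, -0.01, -1], [0.005, 0.004, 0.1, 0, 0, -0.01, -1], [0.005, 0.004, 0.13, 0, 0, -0.01, -1], [0.005, 0.004, 0.15, 0, 0, -0.01, -1], [0.005, 0.004, 0.16, 0, 0, -0.01, -1], [0.005, 0.004, 0.166, 0, 0, -0.01, -1], [0.005, 0.004, 0.166, 0, 0, -0.01, -0.5], [0.005, 0.004, 0.166, 0, 0, -0.01, 1], [0.005, 0.004, 0.166, 0, 0, -0.01, 1]]], force=60)

```text
clock: 3.52
position: [0.5505, -0.3557, 0.0624]
ee_rot: [2.311, 2.125, 0.001]
force: [0.5, -0.2, 0.6]
width: 0.829
gripper_force: 0.0
```

Call:
jog_arm(motion=[[[0, 0, 0, 0, 0, 0, 1], [0, 0, 0, 0, 0, 0, 1], [0, 0, 0, 0, 0, 0, 1], [0, 0, 0, 0, 0, 0, 1], [0, 0, 0, 0, 0, 0, 1], [0, 0, 0, 0, 0, 0, 1]]])

```text
clock: 4.02
position: [0.5494, -0.3554, 0.0608]
ee_rot: [2.313, 2.126, 0.0]
force: [0.2, -0.2, 1.0]
width: 0.399
gripper_force: 0.0
```

Call:
jog_arm(motion=[[[0, 0, 0, 0, 0, 0, 1], [0, 0, 0, 0, 0, 0, 1], [0, 0, 0, 0, 0, 0, 1], [0, 0, 0, 0, 0, 0, 1], [0, 0, 0, 0, 0, 0, 1], [0, 0, 0, 0, 0, 0, 1]]])

```text
clock: 4.52
position: [0.5493, -0.3553, 0.0606]
ee_rot: [-2.313, -2.126, 0.0]
force: [-0.2, -0.2, -2.3]
width: 0.257
gripper_force: 59.9
```

Call:
jog_arm(motion=[[[0, 0, -0.01, 0, 0, 0, 1], [0, 0, -0.02, 0, 0, 0, 1], [0, 0, -0.03, 0, 0, 0, 1], [0, 0, -0.04, 0, 0, 0, 1], [0, 0, -0.05, 0, 0, 0, 1], [0, 0, -0.06, 0, 0, 0, 1], [0, 0, -0.065, 0, 0, 0, 1], [0, 0, -0.065, 0, 0, 0, 1], [0, 0, -0.065, 0, 0, 0, 1]]])

```text
clock: 5.27
position: [0.5495, -0.3554, 0.126]
ee_rot: [2.312, 2.126, 0.0]
force: [-0.6, 0.6, -2.4]
width: 0.261
gripper_force: 59.9
```

```bash
cat > w2.py <<'E'
from fit import *
s=observe();P=s["position"];R=cv2.Rodrigues(np.array(s["ee_rot"]))[0]
print("pos",np.round(P,4),"toolyaw",round(np.arctan2(R[1,0],R[0,0]),4),"w",s["width"],s["gripper_force"],np.round(s["force"],1))
vs=[]
for n in("scene","side"):
    im,p=snap(n,f"{n}_h.png"); r=silhouettes("hook",n); print(n,[round(q["p"],2) for q in r])
    if r: vs.append((p,r[0]["mask"].astype(float)))
best=None
for z in np.arange(-.006,.0061,.003)+P[2]-.061+.001:
    for v,nm in((vs,"both"),):
        print(nm,round(z,4),fit("hook",v,[P[0]-.004,P[1]-.007,1.48],z=z))
E
python3 w2.py
```

```text
pos [ 0.5495 -0.3554  0.126 ] toolyaw 1.4867 w 0.26106620326623414 59.941458106040955 [-0.6  0.6 -2.4]
scene [0.65]
side [0.6]
both 0.06 (array([ 0.5475, -0.3619,  1.496 ]), np.float64(0.358))
both 0.063 (array([ 0.5474, -0.3613,  1.4839]), np.float64(0.332))
both 0.066 (array([ 0.5473, -0.3623,  1.4796]), np.float64(0.33))
both 0.069 (array([ 0.5482, -0.3637,  1.4769]), np.float64(0.359))
both 0.072 (array([ 0.5502, -0.3635,  1.4775]), np.float64(0.397))
```

Call:
jog_arm(motion=[[[0.015, 0.003, 0, 0, 0, -0.01, 1], [0.04, 0.008, 0, 0, 0, -0.02, 1], [0.07, 0.014, 0, 0, 0, -0.03, 1], [0.1, 0.02, 0, 0, 0, -0.04, 1], [0.13, 0.026, 0, 0, 0, -0.055, 1], [0.16, 0.032, 0, 0, 0, -0.07, 1], [0.19, 0.038, 0, 0, 0, -0.08, 1], [0.205, 0.041, 0, 0, 0, -0.084, 1], [0.209, 0.041, 0, 0, 0, -0.084, 1], [0.209, 0.041, 0, 0, 0, -0.084, 1]]])

```text
clock: 6.3
position: [0.608, -0.1485, 0.1254]
ee_rot: [-2.218, -2.224, -0.0]
force: [0.4, -0.6, -2.4]
width: 0.26
gripper_force: 59.9
```

```bash
cat > w3.py <<'E'
from fit import *
s=observe();P=s["position"];R=cv2.Rodrigues(np.array(s["ee_rot"]))[0]
print("pos",np.round(P,4),"toolyaw",round(np.arctan2(R[1,0],R[0,0]),4),"w",s["width"],s["gripper_force"],np.round(s["force"],1))
vs=[]; vc=[]
for n in("scene","side"):
    im,p=snap(n,f"{n}_h2.png"); r=silhouettes("hook",n); print(n,[round(q["p"],2) for q in r])
    if r: vs.append((p,r[0]["mask"].astype(float)))
    r=silhouettes("crate",n)
    if r:
        m=cv2.morphologyEx(r[0]["mask"].astype(np.uint8),cv2.MORPH_CLOSE,np.ones((9,9)));vc.append((p,m.astype(float)))
print(fit("hook",vs,[P[0]-.002,P[1]-.007,1.57],z=P[2]-.06))
for v in vc: print("crate",fit("crate",[v],[.606,.31,1.58]))
print("crate",fit("crate",vc,[.606,.31,1.58]))
E
python3 w3.py
```

```text
pos [ 0.608  -0.1485  0.1254] toolyaw 1.5737 w 0.2597548113749818 59.94125962257385 [ 0.4 -0.6 -2.4]
scene [0.73, 0.65, 0.34]
side [0.93]
(array([ 0.6073, -0.1597,  1.572 ]), np.float64(0.631))
crate (array([0.6074, 0.3095, 1.5778]), np.float64(0.162))
crate (array([0.606, 0.31 , 1.58 ]), np.float64(1.0))
crate (array([0.6074, 0.3095, 1.5778]), np.float64(0.581))
```

View pics/scene_h2.png

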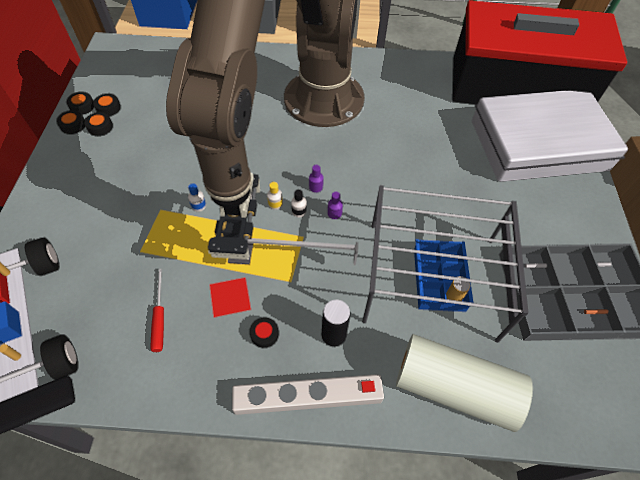

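Scene: the hook is held level with its blade at (357,250), pointing at the crate's middle column. Nothing is in the way, so I enter above the front wall.

Call:
jog_arm(motion=[[[0.01, 0, 0, 0, 0, 0, 1], [0.03, 0, 0, 0, 0, 0, 1], [0.055, 0, 0, 0, 0, 0, 1], [0.08, 0, 0, 0, 0, 0, 1], [0.105, 0, 0, 0, 0, 0, 1], [0.13, 0, 0, 0, 0, 0, 1], [0.155, 0, 0, 0, 0, 0, 1], [0.172, 0, 0, 0, 0, 0, 1], [0.179, 0, 0, 0, 0, 0, 1], [0.179, 0, 0, 0, 0, 0, 1]]])

```text
clock: 7.43
position: [0.6077, 0.0311, 0.1257]
ee_rot: [-2.217, -2.224, -0.001]
force: [-0.8, -0.2, -1.5]
width: 0.262
gripper_force: 59.9
```

```bash
python3 - <<'E'
from h import *
s=observe();P=s["position"];print(np.round(P,4),s["width"],np.round(s["force"],1))
a,p=snap("scene");b,q=snap("side")
X=np.array([[P[0]-.002+w,P[1]-.0072+.26,P[2]-.060+z] for w in(-.012,.012) for z in(0,.06)])
a=a[:,:,::-1].copy();b=b[:,:,::-1].copy()
print(proj(p,X).round(1).tolist());print(proj(q,X).round(1).tolist())
A=cv2.resize(a[215:335,370:530],(800//2*1,300),interpolation=cv2.INTER_CUBIC)
B=cv2.resize(b[130:235,240:380],(400,300),interpolation=cv2.INTER_CUBIC)
cv2.imwrite("pics/ins.png",np.vstack([A,B]))
E
```

```text
[0.6077 0.0311 0.1257] 0.26168851268222243 [-0.8 -0.2 -1.5]
[[433.8, 259.4], [440.1, 245.6], [434.6, 268.7], [441.0, 255.1]]
[[307.4, 171.4], [307.6, 150.9], [316.5, 170.4], [316.9, 149.9]]
```

View pics/ins.png

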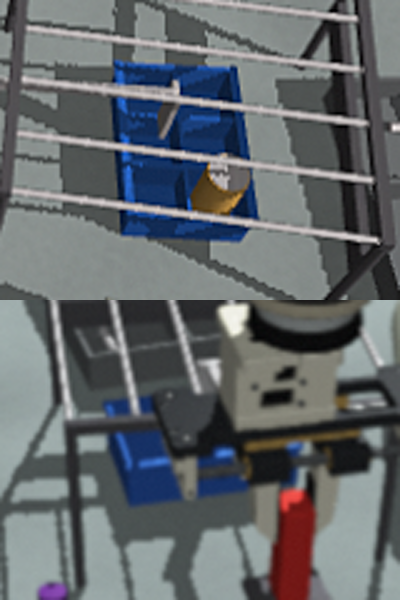

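Crop: the blade's lower edge at scene px ≈(436,269) matches my projection and sits over the middle front cell. Lower and pull.

Call:
jog_arm(motion=[[[0, 0, 0.006, 0, 0, 0, 1], [0, 0, 0.014, 0, 0, 0, 1], [0, 0, 0.022, 0, 0, 0, 1], [0, 0, 0.03, 0, 0, 0, 1], [0, 0, 0.038, 0, 0, 0, 1], [0, 0, 0.044, 0, 0, 0, 1], [0, 0, 0.047, 0, 0, 0, 1], [0, 0, 0.047, 0, 0, 0, 1]]])

```text
clock: 8.2
position: [0.6073, 0.0283, 0.0777]
ee_rot: [-2.221, -2.221, 0.002]
force: [0.4, 0.6, -1.9]
width: 0.256
gripper_force: 59.9
```

Call:
jog_arm(motion=[[[-0.005, 0, 0, 0, 0, 0, 1], [-0.012, 0, 0, 0, 0, 0, 1], [-0.018, 0, 0, 0, 0, 0, 1], [-0.023, 0, 0, 0, 0, 0, 1], [-0.028, 0, 0, 0, 0, 0, 1], [-0.035, 0, 0, 0, 0, 0, 1], [-0.043, 0, 0, 0, 0, 0, 1], [-0.053, 0, 0, 0, 0, 0, 1], [-0.064, 0, 0, 0, 0, 0, 1], [-0.075, 0, 0, 0, 0, 0, 1]]])

```text
clock: 9.03
position: [0.6078, -0.0479, 0.0788]
ee_rot: [2.222, 2.221, -0.0]
force: [0.1, 3.8, -2.5]
width: 0.257
gripper_force: 59.9
```

Call:
jog_arm(motion=[[[-0.011, 0, 0, 0, 0, 0, 1], [-0.022, 0, 0, 0, 0, 0, 1], [-0.033, 0, 0, 0, 0, 0, 1], [-0.044, 0, 0, 0, 0, 0, 1], [-0.055, 0, 0, 0, 0, 0, 1], [-0.066, 0, 0, 0, 0, 0, 1], [-0.077, 0, 0, 0, 0, 0, 1], [-0.088, 0, 0, 0, 0, 0, 1], [-0.099, 0, 0, 0, 0, 0, 1], [-0.11, 0, 0, 0, 0, 0, 1]]])

```text
clock: 9.87
position: [0.6077, -0.1577, 0.0787]
ee_rot: [-2.221, -2.221, 0.0]
force: [1.2, 3.2, -2.6]
width: 0.261
gripper_force: 59.9
```

Call:
jog_arm(motion=[[[-0.012, 0, 0, 0, 0, 0, 1], [-0.024, 0, 0, 0, 0, 0, 1], [-0.036, 0, 0, 0, 0, 0, 1], [-0.048, 0, 0, 0, 0, 0, 1], [-0.06, 0, 0, 0, 0, 0, 1], [-0.072, 0, 0, 0, 0, 0, 1], [-0.084, 0, 0, 0, 0, 0, 1], [-0.096, 0, 0, 0, 0, 0, 1], [-0.106, 0, 0, 0, 0, 0, 1], [-0.112, 0, 0, 0, 0, 0, 1]]])

```text
clock: 10.7
position: [0.6075, -0.2708, 0.0787]
ee_rot: [2.223, 2.219, -0.001]
force: [-0.5, 3.0, -2.2]
width: 0.258
gripper_force: 59.9
```

```bash
cat > w4.py <<'E'
from fit import *
s=observe();P=s["position"];R=cv2.Rodrigues(np.array(s["ee_rot"]))[0]
print("pos",np.round(P,4),"toolyaw",round(np.arctan2(R[1,0],R[0,0]),4),"w",s["width"],s["gripper_force"],np.round(s["force"],1))
def blue(i):
    h=cv2.cvtColor(i,cv2.COLOR_RGB2HSV); return ((abs(h[...,0].astype(int)-109)<12)&(h[...,1]>150)).astype(np.uint8)
vs=[]
for n in("scene","side"):
    im,p=snap(n,f"{n}_p.png")
    m=np.zeros((480,640),np.uint8)
    x=[P[0]-.002,.035]; r=render(p,M["crate"],[x[0],x[1],1.57]); r=cv2.dilate((r>.5).astype(np.uint8),np.ones((41,41)))
    b=blue(im)*r; nn,l,st,c=cv2.connectedComponentsWithStats(b); k=1+np.argmax(st[1:,4])
    h=cv2.convexHull(np.argwhere(l==k)[:,::-1].astype(np.int32)); cv2.fillConvexPoly(m,h,1); vs.append((p,m.astype(float)))
for v in (vs[:1],vs[1:],vs): print("crate",fit("crate",v,[x[0],x[1],1.57]))
E
python3 w4.py
```

```text
pos [ 0.6075 -0.2708  0.0787] toolyaw 1.5693 w 0.2581278408711521 59.942999482154846 [-0.5  3.  -2.2]
crate (array([0.6067, 0.0274, 1.5691]), np.float64(0.08))
crate (array([0.6059, 0.0303, 1.552 ]), np.float64(0.344))
crate (array([0.6071, 0.0303, 1.5501]), np.float64(0.213))
```

View pics/scene_p.png

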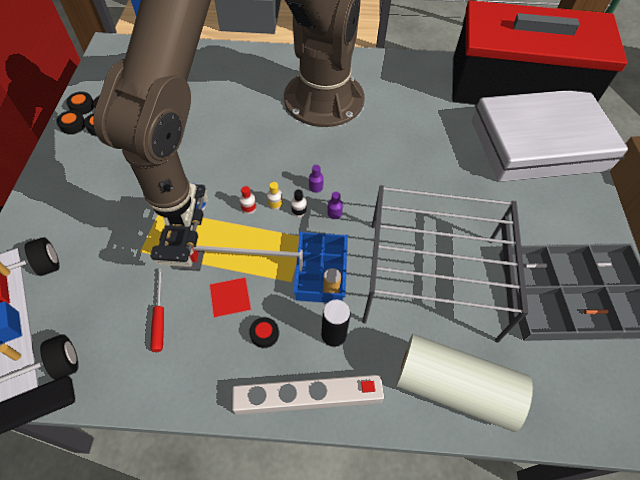

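Scene: the crate is fully out at px (321,267) with the tin at (332,280), and the shelf is clear. Next, unhook and park the hook.

Call:
jog_arm(motion=[[[0.006, 0, 0, 0, 0, 0, 1], [0.012, 0, 0, 0, 0, 0, 1], [0.012, 0, -0.01, 0, 0, 0, 1], [0.012, 0, -0.025, 0, 0, 0, 1], [0.012, 0, -0.04, 0, 0, 0, 1], [0.012, 0, -0.055, 0, 0, 0, 1], [0.012, 0, -0.06, 0, 0, 0, 1], [0, 0, -0.06, 0, 0, 0, 1], [-0.02, -0.015, -0.06, 0, 0, 0.02, 1], [-0.04, -0.03, -0.06, 0, 0, 0.04, 1]]])

```text
clock: 11.63
position: [0.578, -0.3085, 0.1381]
ee_rot: [-2.263, -2.179, -0.0]
force: [-0.5, -1.0, -2.5]
width: 0.256
gripper_force: 59.9
```

Call:
jog_arm(motion=[[[-0.018, -0.01, 0, 0, 0, 0.01, 1], [-0.036, -0.02, 0, 0, 0, 0.025, 1], [-0.044, -0.026, 0, 0, 0, 0.043, 1], [-0.0456, -0.0262, 0, 0, 0, 0.043, 1], [-0.0456, -0.0262, 0, 0, 0, 0.043, 1], [-0.0456, -0.0262, 0, 0, 0, 0.043, 1]]])

```text
clock: 12.13
position: [0.5508, -0.3516, 0.1384]
ee_rot: [-2.309, -2.129, -0.002]
force: [0.4, 0.3, -2.0]
width: 0.259
gripper_force: 59.9
```

Call:
jog_arm(motion=[[[-0.003, -0.002, 0.02, 0, 0, 0, 1], [-0.003, -0.002, 0.04, 0, 0, 0, 1], [-0.003, -0.002, 0.055, 0, 0, 0, 1], [-0.003, -0.002, 0.065, 0, 0, 0, 1], [-0.003, -0.002, 0.072, 0, 0, 0, 1], [-0.003, -0.002, 0.076, 0, 0, 0, 1], [-0.003, -0.002, 0.0775, 0, 0, 0, 1], [-0.003, -0.002, 0.0775, 0, 0, 0, 1], [-0.003, -0.002, 0.0775, 0, 0, 0, 1]]])

```text
clock: 12.88
position: [0.5481, -0.3561, 0.062]
ee_rot: [2.311, 2.127, 0.001]
force: [0.7, -0.3, -2.3]
width: 0.256
gripper_force: 59.9
```

Call:
jog_arm(motion=[[[0, 0, 0, 0, 0, 0, 0.5], [0, 0, 0, 0, 0, 0, 0], [0, 0, 0, 0, 0, 0, -0.5], [0, 0, 0, 0, 0, 0, -0.5], [0, 0, 0, 0, 0, 0, -0.5], [0, 0, 0, 0, 0, 0, -0.5], [0, 0, 0, 0, 0, 0, -0.5], [0, 0, 0, 0, 0, 0, -0.5]]])

```text
clock: 13.55
position: [0.5476, -0.3559, 0.0613]
ee_rot: [2.312, 2.127, 0.0]
force: [-0.8, -0.4, -0.1]
width: 0.711
gripper_force: 0.0
```

Call:
jog_arm(motion=[[[0, 0, -0.01, 0, 0, 0, -0.5], [0, 0, -0.03, 0, 0, 0, -0.5], [0, 0, -0.06, 0, 0, 0, -0.5], [0, 0, -0.095, 0, 0, 0, -0.5], [0, 0, -0.13, 0, 0, 0, -0.5], [0.03, 0, -0.15, 0, 0, 0, -0.5], [0.06, 0, -0.15, 0, 0, 0, -0.5], [0.1, 0, -0.15, 0, 0, -0.02, -0.5], [0.14, 0, -0.15, 0, 0, -0.04, -0.5], [0.18, 0, -0.15, 0, 0, -0.06, -0.5]]])

```text
clock: 14.38
position: [0.5624, -0.1751, 0.2124]
ee_rot: [2.246, 2.195, 0.001]
force: [1.0, 0.7, -0.0]
width: 0.749
gripper_force: 0.0
```

Call:
jog_arm(motion=[[[0.035, 0.01, -0.01, 0, 0, 0, -0.5], [0.07, 0.02, -0.02, 0, 0, -0.01, -0.5], [0.105, 0.03, -0.03, 0, 0, -0.02, -0.5], [0.14, 0.038, -0.03, 0, 0, -0.022, -0.5], [0.16, 0.041, -0.03, 0, 0, -0.022, -0.5], [0.165, 0.041, -0.03, 0, 0, -0.022, -0.5], [0.165, 0.041, -0.03, 0, 0, -0.022, -0.5], [0.165, 0.041, -0.03, 0, 0, -0.022, -0.5]]])

```text
clock: 15.05
position: [0.6071, -0.0136, 0.2416]
ee_rot: [2.223, 2.219, -0.001]
force: [-0.2, 0.1, -0.7]
width: 0.751
gripper_force: 0.0
```

```bash
cat > w5.py <<'E'
from fit import *
s=observe();P=s["position"];R=cv2.Rodrigues(np.array(s["ee_rot"]))[0]
print("pos",np.round(P,4),"toolyaw",round(np.arctan2(R[1,0],R[0,0]),4))
A={}
for n in("wrist","scene","side"):
    im,p=snap(n,f"{n}_c.png")
    A[n]=(p,{k:silhouettes(k,n) for k in(("crate","tin1","hook","bottle1") if n!="side" else ("hook","bottle1"))},im)
g=lambda n,k,i=0:(A[n][0],A[n][1][k][i]["mask"].astype(float))
for n in("scene","side"):
    print(n,"hook",fit("hook",[g(n,"hook")],[.546,-.3625,1.48],z=.001))
for c in(["wrist"],["scene"],["wrist","scene"]):
    try: print(c,"crate",fit("crate",[g(n,"crate") for n in c],[.606,.028,1.57]))
    except Exception as e: print(e)
for n in("wrist","scene"):
    for i,r in enumerate(A[n][1]["tin1"]): print(n,"tin",round(r["p"],2),np.round(r["pixel"]),fit("tin",[g(n,"tin1",i)],[.66,.055],z=.004,yaw=False))
for n in A:
    for i,r in enumerate(A[n][1]["bottle1"]):
        if r["p"]<.4: continue
        m=r["mask"]; x=atz(A[n][0],r["pixel"],.03)
        print(n,"bot",round(r["p"],2),A[n][2][m].mean(0).astype(int),fit("bottle",[g(n,"bottle1",i)],x[:2],yaw=False))
E
python3 w5.py
```

```text
pos [ 0.6071 -0.0136  0.2416] toolyaw 1.5693
scene hook (array([ 0.5476, -0.3646,  1.4874]), np.float64(0.101))
side hook (array([ 0.5467, -0.3642,  1.4836]), np.float64(0.074))
['wrist'] crate (array([0.6069, 0.0313, 1.565 ]), np.float64(0.153))
['scene'] crate (array([0.606 , 0.0276, 1.5765]), np.float64(0.183))
['wrist', 'scene'] crate (array([0.6064, 0.0285, 1.568 ]), np.float64(0.171))
wrist tin 0.68 [373. 148.] (array([0.6564, 0.0537]), np.float64(0.036))
scene tin 0.79 [335. 282.] (array([0.6542, 0.0543]), np.float64(0.168))
wrist bot 0.76 [123 123 124] (array([ 0.4336, -0.0391]), np.float64(0.063))
wrist bot 0.74 [107  57 149] (array([ 0.3512, -0.0007]), np.float64(0.044))
wrist bot 0.67 [100  53 139] (array([0.435, 0.053]), np.float64(0.053))
wrist bot 0.59 [145 133  65] (array([ 0.4406, -0.0735]), np.float64(0.776))
scene bot 0.92 [ 73  83 103] (array([ 0.4353, -0.3037]), np.float64(0.087))
scene bot 0.77 [183 163 106] (array([ 0.4131, -0.1033]), np.float64(0.255))
scene bot 0.64 [114  63 142] (array([0.3586, 0.0109]), np.float64(0.812))
scene bot 0.63 [ 86  42 108] (array([0.4327, 0.0529]), np.float64(0.15))
scene bot 0.6 [166 103  99] (array([ 0.4301, -0.1702]), np.float64(0.102))
side bot 0.86 [73 44 97] (array([0.3497, 0.0006]), np.float64(0.053))
side bot 0.83 [ 81  91 113] (array([ 0.4364, -0.2992]), np.float64(0.072))
side bot 0.76 [155 143 100] (array([ 0.4157, -0.1003]), np.float64(0.161))
side bot 0.68 [71 45 94] (array([0.4329, 0.0552]), np.float64(0.14))
side bot 0.61 [ 36  64 117] (array([ 0.5754, -0.0079]), np.float64(0.838))
side bot 0.58 [98 96 90] (array([ 0.4341, -0.0389]), np.float64(0.222))
side bot 0.56 [143  92  89] (array([ 0.4346, -0.1666]), np.float64(0.079))
```

View pics/wrist_c.png

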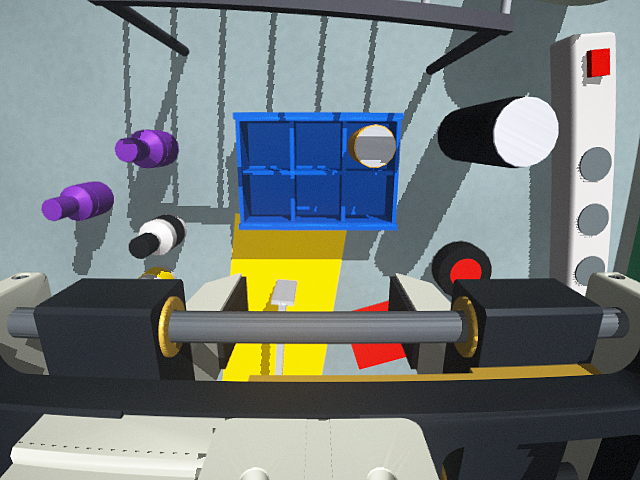

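Wrist view: crate outline from (233,112) to (403,231), tin at (373,148) in the rear +x cell, can at (525,130). The hook is parked. With the can so close and the shelf behind, the gripper body has no room for the tin. So I pinch the crate's side wall and drag it 35 mm toward -x.

Call:
jog_arm(motion=[[[0.008, -0.03, 0, 0, 0, 0, 0.13], [0.016, -0.06, 0.02, 0, 0, 0, 0.13], [0.017, -0.078, 0.05, 0, 0, 0, 0.13], [0.017, -0.078, 0.08, 0, 0, 0, 0.13], [0.017, -0.078, 0.11, 0, 0, 0, 0.13], [0.017, -0.078, 0.13, 0, 0, 0, 0.13], [0.017, -0.078, 0.14, 0, 0, 0, 0.13], [0.017, -0.078, 0.14, 0, 0, 0, 0.13]]])

```text
clock: 16.37
position: [0.5281, 0.0045, 0.0994]
ee_rot: [-2.221, -2.219, 0.004]
force: [0.0, -0.6, 0.3]
width: 0.439
gripper_force: 0.0
```

```bash
python3 - <<'E'
from h import *
s=observe();print(np.round(s["position"],4),s["width"])
im,p=snap("wrist","w_pinch.png")
E
```

```text
[0.5281 0.0045 0.0994] 0.4388834171892832
```

View pics/w_pinch.png

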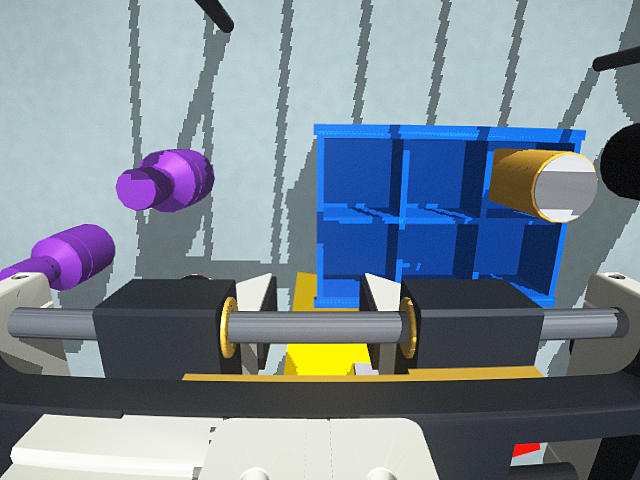

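Wrist view: the side wall (px ~320) lies between the fingers. Descend, pinch and drag.

Call:
jog_arm(motion=[[[0, 0, 0.02, 0, 0, 0, 0.13], [0, 0, 0.04, 0, 0, 0, 0.13], [0, 0, 0.06, 0, 0, 0, 0.13], [0, 0, 0.07, 0, 0, 0, 0.13], [0, 0, 0.07, 0, 0, 0, 1], [0, 0, 0.07, 0, 0, 0, 1], [0, 0, 0.07, 0, 0, 0, 1], [0, 0, 0.07, 0, 0, 0, 1], [0, 0, 0.07, 0, 0, 0, 1], [0, 0, 0.07, 0, 0, 0, 1]]], force=25)

```text
clock: 17.25
position: [0.5296, 0.0045, 0.032]
ee_rot: [2.222, 2.22, 0.001]
force: [-5.9, -0.4, 2.6]
width: 0.052
gripper_force: 2.0
```

Call:
jog_arm(motion=[[[0, 0, 0, 0, 0, 0, 1], [0, 0, 0, 0, 0, 0, 1], [0, -0.005, 0, 0, 0, 0, 1], [0, -0.011, 0, 0, 0, 0, 1], [0, -0.017, 0, 0, 0, 0, 1], [0, -0.023, 0, 0, 0, 0, 1], [0, -0.029, 0, 0, 0, 0, 1], [0, -0.034, 0, 0, 0, 0, 1], [0, -0.035, 0, 0, 0, 0, 1], [0, -0.035, 0, 0, 0, 0, 1]]])

```text
clock: 18.08
position: [0.4948, 0.0047, 0.0319]
ee_rot: [2.222, 2.219, 0.002]
force: [2.1, -0.3, 8.2]
width: 0.039
gripper_force: 25.0
```

Call:
jog_arm(motion=[[[0, 0, 0, 0, 0, 0, 0.2], [0, 0, 0, 0, 0, 0, 0.2], [0, 0, 0, 0, 0, 0, 0.2], [0, 0, 0, 0, 0, 0, 0.2], [0, 0, 0, 0, 0, 0, 0.2], [0, 0, -0.03, 0, 0, 0, 0.2], [0, 0, -0.07, 0, 0, 0, 0.2], [0, 0, -0.11, 0, 0, 0, 0.2], [0, 0.02, -0.14, 0, 0, 0, 0.2], [0, 0.04, -0.16, 0, 0, 0, 0]]])

```text
clock: 18.92
position: [0.535, 0.0045, 0.1949]
ee_rot: [2.221, 2.219, 0.004]
force: [2.0, 0.9, -0.0]
width: 0.431
gripper_force: 0.0
```

Call:
jog_arm(motion=[[[-0.01, 0.01, -0.02, 0, 0, 0, 0], [-0.02, 0.02, -0.04, 0, 0, 0, 0], [-0.02, 0.03, -0.045, 0, 0, 0, 0], [-0.02, 0.03, -0.045, 0, 0, 0, 0], [-0.02, 0.03, -0.045, 0, 0, 0, 0], [-0.02, 0.03, -0.045, 0, 0, 0, 0]]])

```text
clock: 19.42
position: [0.563, -0.0151, 0.235]
ee_rot: [-2.221, -2.22, 0.003]
force: [-0.5, -0.3, -0.6]
width: 0.501
gripper_force: 0.0
```

```bash
cat > w6.py <<'E'
from fit import *
M["crate"]=M["crate"]+[cyl(.019,.004,.079)+[.026,-.052,0]]
s=observe();P=s["position"];R=cv2.Rodrigues(np.array(s["ee_rot"]))[0]
print("pos",np.round(P,4),"toolyaw",round(np.arctan2(R[1,0],R[0,0]),4))
def blue(i):
    h=cv2.cvtColor(i,cv2.COLOR_RGB2HSV); return ((abs(h[...,0].astype(int)-109)<12)&(h[...,1]>150))
vs=[];x0=[.5716,.029,1.567]
for n in("wrist","scene"):
    im,p=snap(n,f"{n}_d.png"); t=silhouettes("tin1",n)[0]["mask"]
    r=cv2.dilate((render(p,M["crate"],x0)>.5).astype(np.uint8),np.ones((31,31)))>0
    m=((blue(im)&r)|(t&r)).astype(np.uint8); m=cv2.morphologyEx(m,cv2.MORPH_CLOSE,np.ones((7,7)))
    vs.append((p,m.astype(float)))
    print(n,"tin",fit("tin",[(p,t.astype(float))],[.62,.054],z=.004,yaw=False))
for v in(vs[:1],vs[1:],vs): print("crate",fit("crate",v,x0))
E
python3 w6.py
```

```text
pos [ 0.563  -0.0151  0.235 ] toolyaw 1.5703
wrist tin (array([0.6224, 0.0532]), np.float64(0.064))
scene tin (array([0.618 , 0.0533]), np.float64(0.278))
crate (array([0.5726, 0.0308, 1.5713]), np.float64(0.061))
crate (array([0.573 , 0.0273, 1.5532]), np.float64(0.064))
crate (array([0.5726, 0.0278, 1.5609]), np.float64(0.067))
```

View pics/wrist_d.png

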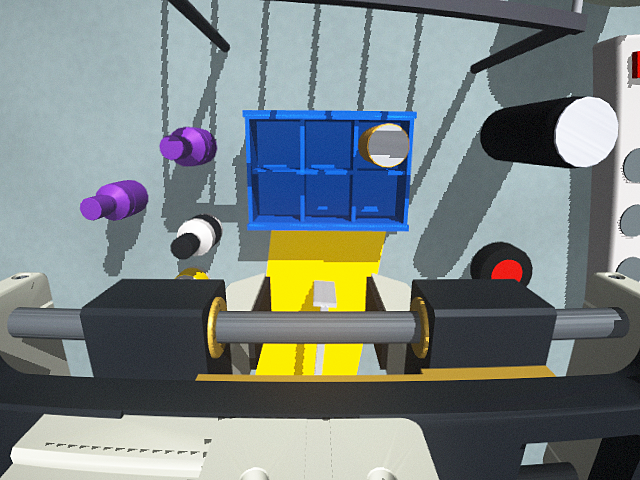

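Wrist view: crate at (248–412, 112–231), tin at (388,146), can now well clear. Grasp the tin.

Call:
jog_arm(motion=[[[0.02, 0.02, 0, 0, 0, 0, -0.3], [0.045, 0.045, 0, 0, 0, 0, -0.3], [0.065, 0.058, 0.03, 0, 0, 0, -0.3], [0.0685, 0.059, 0.06, 0, 0, 0, -0.3], [0.0685, 0.059, 0.09, 0, 0, 0, -0.3], [0.0685, 0.059, 0.12, 0, 0, 0, -0.3], [0.0685, 0.059, 0.145, 0, 0, 0, -0.3], [0.0685, 0.059, 0.165, 0, 0, 0, -0.3], [0.0685, 0.059, 0.178, 0, 0, 0, -0.3], [0.0685, 0.059, 0.183, 0, 0, 0, -0.3]]], force=25)

```text
clock: 20.45
position: [0.6215, 0.0529, 0.0505]
ee_rot: [-2.22, -2.219, 0.005]
force: [1.1, 0.6, -0.1]
width: 0.65
gripper_force: 0.0
```

Call:
jog_arm(motion=[[[0, 0, 0, 0, 0, 0, -0.3], [0, 0, 0, 0, 0, 0, 1], [0, 0, 0, 0, 0, 0, 1], [0, 0, 0, 0, 0, 0, 1], [0, 0, 0, 0, 0, 0, 1], [0, 0, 0, 0, 0, 0, 1], [0, 0, 0, 0, 0, 0, 1]]])

```text
clock: 21.03
position: [0.624, 0.053, 0.0542]
ee_rot: [2.222, 2.22, 0.002]
force: [-0.8, -0.3, 6.8]
width: 0.412
gripper_force: 25.0
```

Call:
jog_arm(motion=[[[0, 0, -0.01, 0, 0, 0, 1], [0, 0, -0.03, 0, 0, 0, 1], [0, 0, -0.055, 0, 0, 0, 1], [0, 0, -0.08, 0, 0, 0, 1], [0, 0, -0.1, 0, 0, 0, 1], [0, 0, -0.1, 0, 0, 0, 1]]])

```text
clock: 21.53
position: [0.6258, 0.0533, 0.1584]
ee_rot: [2.22, 2.217, 0.009]
force: [1.3, -0.1, -0.5]
width: 0.409
gripper_force: 25.0
```

Call:
jog_arm(motion=[[[-0.015, 0.005, 0, 0, 0, 0, 1], [-0.04, 0.012, 0, 0, 0, 0, 1], [-0.07, 0.02, 0, 0, 0, 0, 1], [-0.1, 0.028, 0, 0, 0, 0, 1], [-0.13, 0.036, 0, 0, 0, 0, 1], [-0.16, 0.045, 0, 0, 0, 0, 1], [-0.19, 0.054, 0, 0, 0, 0, 1], [-0.215, 0.06, 0, 0, 0, 0, 1], [-0.23, 0.065, 0, 0, 0, 0, 1], [-0.23, 0.065, 0, 0, 0, 0, 1]]])

```text
clock: 22.37
position: [0.6875, -0.1831, 0.1526]
ee_rot: [2.228, 2.213, -0.005]
force: [-1.3, -0.9, -0.6]
width: 0.404
gripper_force: 25.0
```

```bash
python3 - <<'E'
from fit import *
s=observe();print(np.round(s["position"],4),s["width"],s["gripper_force"])
for n in("scene","side"):
    im,p=snap(n,f"{n}_t.png"); X=np.array([.689,-.1765,.0]);
    for r in silhouettes("tin1",n)[:2]:
        m=r["mask"].astype(float);ys,xs=np.nonzero(m);print(n,round(r["p"],2),np.round(r["pixel"]),xs.min(),xs.max(),ys.min(),ys.max(),im[r["mask"]].mean(0).astype(int))
        for z in(.10,.105,.11): print(z,fit("tin",[(p,m)],s["position"][:2],z=z,yaw=False))
E
```

```text
[ 0.6875 -0.1831  0.1526] 0.4044452904715165 24.98706579208374
scene 0.63 [225. 273.] 221 229 266 280 [187 142  70]
0.1 (array([ 0.6848, -0.1708]), np.float64(0.836))
0.105 (array([ 0.6875, -0.1644]), np.float64(0.837))
0.11 (array([ 0.6906, -0.1674]), np.float64(0.839))
side 0.7 [417. 270.] 402 430 247 289 [136 116  84]
0.1 (array([ 0.688 , -0.1742]), np.float64(0.208))
0.105 (array([ 0.6856, -0.178 ]), np.float64(0.218))
0.11 (array([ 0.6826, -0.183 ]), np.float64(0.229))
```

Call:
jog_arm(motion=[[[0, 0, 0.02, 0, 0, 0, 1], [0, 0, 0.045, 0, 0, 0, 1], [0, 0, 0.065, 0, 0, 0, 1], [0, 0, 0.08, 0, 0, 0, 1], [0, 0, 0.09, 0, 0, 0, 1], [0, 0, 0.096, 0, 0, 0, 1], [0, 0, 0.1, 0, 0, 0, 1], [0, 0, 0.1, 0, 0, 0, 1], [0, 0, 0.1, 0, 0, 0, 1]]])

```text
clock: 23.32
position: [0.6887, -0.177, 0.0541]
ee_rot: [2.222, 2.22, 0.001]
force: [0.6, -1.4, -0.1]
width: 0.411
gripper_force: 25.0
```

Call:
jog_arm(motion=[[[0, 0, 0.002, 0, 0, 0, 1], [0, 0, 0.003, 0, 0, 0, 1], [0, 0, 0.003, 0, 0, 0, 1]]])

```text
clock: 23.57
position: [0.6883, -0.1772, 0.0506]
ee_rot: [2.222, 2.22, 0.0]
force: [1.3, -0.1, -1.8]
width: 0.406
gripper_force: 25.0
```

Call:
jog_arm(motion=[[[0, 0, 0.002, 0, 0, 0, 1], [0, 0, 0.003, 0, 0, 0, 1], [0, 0, 0.003, 0, 0, 0, 1]]])

```text
clock: 23.82
position: [0.6885, -0.1774, 0.0502]
ee_rot: [2.222, 2.219, 0.001]
force: [-7.8, 1.9, 21.2]
width: 0.407
gripper_force: 25.1
```

Contact. Back off 3 mm and release.

Call:
jog_arm(motion=[[[0, 0, -0.003, 0, 0, 0, 1], [0, 0, -0.003, 0, 0, 0, 0.1], [0, 0, -0.003, 0, 0, 0, -0.3], [0, 0, -0.003, 0, 0, 0, -0.3], [0, 0, -0.003, 0, 0, 0, -0.3], [0, 0, -0.003, 0, 0, 0, -0.3], [0, 0, -0.03, 0, 0, 0, -0.3], [0, 0, -0.07, 0, 0, 0, -0.3], [0, 0, -0.11, 0, 0, 0, -0.3], [0, 0, -0.15, 0, 0, 0, -0.3]]])

```text
clock: 24.65
position: [0.6877, -0.1771, 0.1985]
ee_rot: [-2.222, -2.22, 0.001]
force: [1.7, 0.3, 0.2]
width: 0.652
gripper_force: 0.0
```

Call:
jog_arm(motion=[[[0.005, -0.035, -0.02, 0, 0, 0, -0.3], [0.01, -0.07, -0.04, 0, 0, 0, -0.3], [0.015, -0.105, -0.05, 0, 0, 0, -0.3], [0.015, -0.14, -0.05, 0, 0, 0, -0.3], [0.015, -0.175, -0.05, 0, 0, 0, -0.3], [0.015, -0.21, -0.05, 0, 0, 0, -0.3], [0.015, -0.23, -0.05, 0, 0, 0, -0.3], [0.015, -0.238, -0.05, 0, 0, 0, -0.3], [0.015, -0.238, -0.05, 0, 0, 0, -0.3], [0.015, -0.238, -0.05, 0, 0, 0, -0.3]]])

```text
clock: 25.48
position: [0.4511, -0.1619, 0.2476]
ee_rot: [2.222, 2.219, 0.001]
force: [0.3, -0.6, -0.2]
width: 0.651
gripper_force: 0.0
```

```bash
cat > w7.py <<'E'
from fit import *
import sys
s=observe();P=s["position"];R=cv2.Rodrigues(np.array(s["ee_rot"]))[0]
print("pos",np.round(P,4),"toolyaw",round(np.arctan2(R[1,0],R[0,0]),4))
for n in sys.argv[1:]:
    im,p=snap(n,f"{n}_b.png")
    for r in silhouettes("bottle1",n):
        if r["p"]<.4: continue
        x=atz(p,r["pixel"],.03);print(n,"bot",round(r["p"],2),im[r["mask"]].mean(0).astype(int),fit("bottle",[(p,r["mask"].astype(float))],x[:2],yaw=False))
    for k,x0,z,yw in(("hook",[.546,-.3625,1.48],.001,True),("tin",[.689,-.177],.001,False)):
        q=silhouettes("tin1" if k=="tin" else k,n)
        if q: print(n,k,round(q[0]["p"],2),fit(k,[(p,q[0]["mask"].astype(float))],x0,z=z,yaw=yw))
E
python3 w7.py wrist scene
```

```text
pos [ 0.4511 -0.1619  0.2476] toolyaw 1.5698
wrist bot 0.9 [97 97 98] (array([ 0.4339, -0.0397]), np.float64(0.075))
wrist bot 0.9 [204 192 105] (array([ 0.4161, -0.1024]), np.float64(0.046))
wrist bot 0.88 [ 50  94 176] (array([ 0.4369, -0.3002]), np.float64(0.723))
wrist bot 0.82 [ 77  34 111] (array([ 0.3515, -0.0016]), np.float64(0.064))
wrist bot 0.63 [33 14 49] (array([0.4337, 0.054 ]), np.float64(0.039))
wrist bot 0.6 [202 124 120] (array([ 0.4337, -0.169 ]), np.float64(0.053))
wrist hook 0.61 (array([ 0.5075, -0.3715,  1.606 ]), np.float64(0.406))
wrist tin 0.76 (array([ 0.6864, -0.1759]), np.float64(0.079))
scene bot 0.87 [176 104  99] (array([ 0.4327, -0.1696]), np.float64(0.203))
scene bot 0.84 [ 86  45 107] (array([0.4331, 0.0532]), np.float64(0.064))
scene bot 0.81 [107 123 154] (array([ 0.4374, -0.3027]), np.float64(0.088))
scene bot 0.77 [174 155 100] (array([ 0.4162, -0.1031]), np.float64(0.078))
scene bot 0.72 [102  98  96] (array([ 0.4323, -0.0391]), np.float64(0.087))
scene bot 0.61 [ 92  46 115] (array([ 0.3494, -0.0011]), np.float64(0.083))
scene hook 0.98 (array([ 0.5069, -0.3722,  1.6032]), np.float64(0.114))
```

The hook was knocked (it is now at 0.507,-0.372, yaw 1.60). I re-park it before the bottles.

Call:
jog_arm(motion=[[[-0.035, 0.01, 0, 0, 0, -0.01, -0.5], [-0.07, 0.02, 0, 0, 0, -0.02, -0.5], [-0.105, 0.03, 0, 0, 0, -0.033, -0.5], [-0.14, 0.04, 0, 0, 0, -0.033, -0.5], [-0.175, 0.05, 0, 0, 0, -0.033, -0.5], [-0.2, 0.056, 0, 0, 0, -0.033, -0.5], [-0.205, 0.056, 0.03, 0, 0, -0.033, -0.5], [-0.205, 0.056, 0.06, 0, 0, -0.033, -0.5], [-0.205, 0.056, 0.09, 0, 0, -0.033, -0.5], [-0.205, 0.056, 0.1, 0, 0, -0.033, -0.5]]], force=60)

```text
clock: 26.72
position: [0.5039, -0.3657, 0.1426]
ee_rot: [-2.182, -2.252, 0.002]
force: [-1.0, 0.5, -0.6]
width: 0.751
gripper_force: 0.0
```

```bash
python3 - <<'E'
from fit import *
s=observe();print(np.round(s["position"],4))
for n in("side",):
    im,p=snap(n,f"{n}_k.png"); q=silhouettes("hook",n); print(round(q[0]["p"],2),fit("hook",[(p,q[0]["mask"].astype(float))],[.507,-.372,1.6],z=.001))
E
```

```text
[ 0.5039 -0.3657  0.1426]
0.89 (array([ 0.5061, -0.3706,  1.5988]), np.float64(0.255))
```

Call:
jog_arm(motion=[[[0, 0.002, 0.025, 0, 0, 0, -0.5], [0, 0.002, 0.05, 0, 0, 0, -0.5], [0, 0.002, 0.07, 0, 0, 0, -0.5], [0, 0.002, 0.08, 0, 0, 0, -0.5], [0, 0.002, 0.085, 0, 0, 0, -0.5], [0, 0.002, 0.085, 0, 0, 0, 1], [0, 0.002, 0.085, 0, 0, 0, 1], [0, 0.002, 0.085, 0, 0, 0, 1], [0, 0.002, 0.085, 0, 0, 0, 1], [0, 0.002, 0.085, 0, 0, 0, 1]]])

```text
clock: 27.65
position: [0.5084, -0.3672, 0.0632]
ee_rot: [2.185, 2.255, 0.001]
force: [0.4, 0.3, -0.1]
width: 0.438
gripper_force: 0.0
```

Call:
jog_arm(motion=[[[0, 0, 0, 0, 0, 0, 1], [0, 0, 0, 0, 0, 0, 1], [0, 0, 0, 0, 0, 0, 1], [0, 0, 0, 0, 0, 0, 1], [0, 0, 0, 0, 0, 0, 1], [0, 0, 0, 0, 0, 0, 1]]])

```text
clock: 28.15
position: [0.5078, -0.3669, 0.0622]
ee_rot: [-2.186, -2.256, 0.0]
force: [0.7, -0.9, -0.4]
width: 0.259
gripper_force: 59.9
```

Call:
jog_arm(motion=[[[0, 0, -0.01, 0, 0, 0, 1], [0, 0, -0.02, 0, 0, 0, 1], [0.003, 0.01, -0.02, 0, 0, 0.03, 1], [0.006, 0.02, -0.02, 0, 0, 0.06, 1], [0.009, 0.032, -0.02, 0, 0, 0.1, 1], [0.009, 0.039, -0.02, 0, 0, 0.122, 1], [0.009, 0.039, -0.02, 0, 0, 0.122, 1], [0.009, 0.039, -0.02, 0, 0, 0.122, 1], [0.009, 0.039, -0.01, 0, 0, 0.122, 1], [0.009, 0.039, -0.002, 0, 0, 0.122, 1]]])

```text
clock: 28.98
position: [0.5459, -0.3573, 0.0638]
ee_rot: [2.319, 2.119, -0.001]
force: [-1.0, 0.2, -2.7]
width: 0.262
gripper_force: 59.9
```

Call:
jog_arm(motion=[[[0, 0, 0.002, 0, 0, 0, 1], [0, 0, 0.002, 0, 0, 0, 1], [0, 0, 0.002, 0, 0, 0, 0.4], [0, 0, 0.002, 0, 0, 0, -0.2], [0, 0, 0.002, 0, 0, 0, -0.2], [0, 0, 0.002, 0, 0, 0, -0.2], [0, 0, 0.002, 0, 0, 0, -0.2], [0, 0, 0.002, 0, 0, 0, -0.2], [0, 0, 0.002, 0, 0, 0, -0.2]]])

```text
clock: 29.73
position: [0.5466, -0.3566, 0.0622]
ee_rot: [-2.319, -2.119, -0.0]
force: [-0.2, 0.3, -0.0]
width: 0.592
gripper_force: 0.0
```

Call:
jog_arm(motion=[[[0, 0, -0.02, 0, 0, 0, -0.2], [0, 0, -0.05, 0, 0, 0, -0.2], [0, 0, -0.09, 0, 0, 0, -0.2], [0, 0, -0.12, 0, 0, 0, -0.2], [0.02, -0.02, -0.13, 0, 0, 0, -0.2], [0.04, -0.05, -0.13, 0, 0, -0.03, -0.2], [0.055, -0.08, -0.13, 0, 0, -0.06, -0.2], [0.055, -0.1, -0.13, 0, 0, -0.09, -0.2], [0.055, -0.1, -0.13, 0, 0, -0.09, -0.2], [0.055, -0.1, -0.13, 0, 0, -0.09, -0.2]]])

```text
clock: 30.57
position: [0.4514, -0.293, 0.1928]
ee_rot: [2.222, 2.22, 0.0]
force: [0.9, -0.1, 0.2]
width: 0.602
gripper_force: 0.0
```

```bash
python3 w7.py scene side | grep -v bot; python3 - <<'E'
import cv2
a=cv2.imread("pics/scene_b.png")[170:330,120:420];cv2.imwrite("pics/sb.png",cv2.resize(a,(780,416),interpolation=cv2.INTER_CUBIC))
E
```

```text
pos [ 0.4514 -0.293   0.1928] toolyaw 1.5697
scene hook 0.68 (array([ 0.5445, -0.3629,  1.4808]), np.float64(0.164))
scene tin 0.67 (array([ 0.6894, -0.1759]), np.float64(0.07))
side hook 0.93 (array([ 0.5434, -0.3612,  1.4708]), np.float64(0.187))
side tin 0.65 (array([ 0.6871, -0.176 ]), np.float64(0.071))
```

View pics/sb.png

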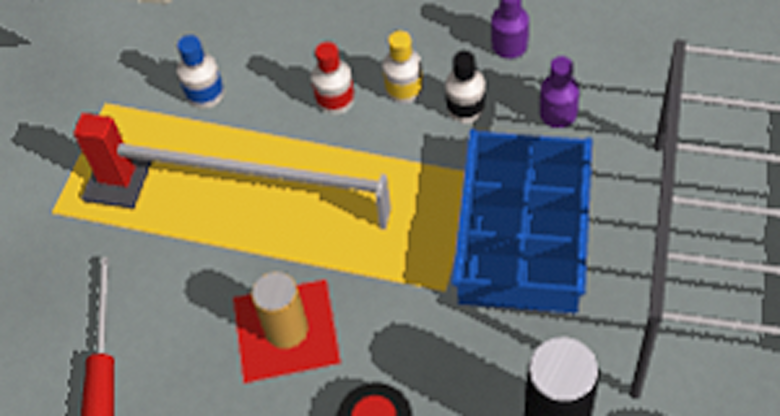

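Crop: hook upright on the mat, tin upright on the red pad, crate empty, four bottles standing. Take the blue bottle.

Call:
jog_arm(motion=[[[-0.008, -0.015, 0.02, 0, 0, 0, -0.2], [-0.008, -0.015, 0.05, 0, 0, 0, -0.2], [-0.008, -0.015, 0.08, 0, 0, 0, -0.2], [-0.008, -0.015, 0.11, 0, 0, 0, -0.2], [-0.008, -0.015, 0.13, 0, 0, 0, -0.2], [-0.008, -0.015, 0.143, 0, 0, 0, -0.2], [-0.008, -0.015, 0.143, 0, 0, 0, -0.2], [-0.008, -0.015, 0.143, 0, 0, 0, 1], [-0.008, -0.015, 0.143, 0, 0, 0, 1], [-0.008, -0.015, 0.143, 0, 0, 0, 1]]], force=25)

```text
clock: 31.8
position: [0.4379, -0.3014, 0.0504]
ee_rot: [2.22, 2.22, 0.001]
force: [0.1, 1.0, 0.7]
width: 0.427
gripper_force: 0.0
```

Call:
jog_arm(motion=[[[0, 0, 0, 0, 0, 0, 1], [0, 0, 0, 0, 0, 0, 1], [0, 0, 0, 0, 0, 0, 1], [0, 0, 0, 0, 0, 0, 1], [0, 0, -0.01, 0, 0, 0, 1], [0, 0, -0.03, 0, 0, 0, 1], [0, 0, -0.06, 0, 0, 0, 1], [0, 0, -0.09, 0, 0, 0, 1], [0, 0, -0.11, 0, 0, 0, 1], [0, 0, -0.11, 0, 0, 0, 1]]])

```text
clock: 32.63
position: [0.439, -0.3022, 0.1641]
ee_rot: [2.217, 2.216, 0.003]
force: [-0.1, -0.4, -0.6]
width: 0.233
gripper_force: 25.0
```

Call:
jog_arm(motion=[[[0.02, 0.01, 0, 0, 0, 0, 1], [0.05, 0.03, 0, 0, 0, 0, 1], [0.085, 0.05, 0, 0, 0, 0, 1], [0.12, 0.065, 0, 0, 0, 0, 1], [0.155, 0.075, 0, 0, 0, 0, 1], [0.19, 0.08, 0, 0, 0, 0, 1], [0.225, 0.083, 0, 0, 0, 0, 1], [0.26, 0.083, 0, 0, 0, 0, 1], [0.29, 0.083, 0, 0, 0, 0, 1], [0.304, 0.083, 0, 0, 0, 0, 1]]])

```text
clock: 33.47
position: [0.5193, 0.0081, 0.159]
ee_rot: [-2.215, -2.226, -0.001]
force: [1.5, 0.1, -1.5]
width: 0.232
gripper_force: 25.0
```

Call:
jog_arm(motion=[[[0, 0, 0, 0, 0, 0, 1], [0, 0, 0, 0, 0, 0, 1], [0, 0, 0.02, 0, 0, 0, 1], [0, 0, 0.03, 0, 0, 0, 1], [0, 0, 0.04, 0, 0, 0, 1], [0, 0, 0.04, 0, 0, 0, 1], [0, 0, 0.04, 0, 0, 0, 1]]])

```text
clock: 34.05
position: [0.5195, 0.0023, 0.1187]
ee_rot: [-2.222, -2.219, 0.002]
force: [0.3, 0.4, -1.2]
width: 0.229
gripper_force: 25.0
```

```bash
cat > w8.py <<'E'
from fit import *
import sys
s=observe();P=s["position"];print(np.round(P,4),round(s["width"],3),s["gripper_force"],np.round(s["force"],1))
z=P[2]-.050
for n in("scene","side","wrist"):
    im,p=snap(n,f"{n}_{sys.argv[1]}.png")
    for r in silhouettes("bottle1",n):
        x=atz(p,r["pixel"],z+.03)[:2]
        if np.hypot(*(x-P[:2]))<.05:
            ys,xs=np.nonzero(r["mask"]); print(n,round(r["p"],2),im[r["mask"]].mean(0).astype(int),[fit("bottle",[(p,r["mask"].astype(float))],x,z=z+d,yaw=False) for d in(-.008,0,.008)])
E
python3 w8.py blue
```

```text
[0.5195 0.0023 0.1187] 0.229 24.999908208847046 [ 0.3  0.4 -1.2]
side 0.9 [ 74  88 116] [(array([0.5227, 0.0128]), np.float64(0.096)), (array([0.5205, 0.0038]), np.float64(0.11)), (array([ 0.5184, -0.0057]), np.float64(0.131))]
wrist 0.97 [148 174 223] [(array([0.5204, 0.0103]), np.float64(0.331)), (array([0.5203, 0.0153]), np.float64(0.386)), (array([0.5201, 0.0204]), np.float64(0.439))]
```

Call:
jog_arm(motion=[[[0, 0, 0.01, 0, 0, 0, 1], [0, 0, 0.02, 0, 0, 0, 1], [0, 0, 0.03, 0, 0, 0, 1], [0, 0, 0.04, 0, 0, 0, 1], [0, 0, 0.05, 0, 0, 0, 1], [0, 0, 0.057, 0, 0, 0, 1], [0, 0, 0.061, 0, 0, 0, 1], [0, 0, 0.063, 0, 0, 0, 1], [0, 0, 0.063, 0, 0, 0, 1]]])

```text
clock: 35.1
position: [0.5198, 0.0031, 0.0558]
ee_rot: [-2.221, -2.221, 0.001]
force: [-0.3, 0.0, -1.2]
width: 0.232
gripper_force: 25.0
```

Release and rise (opening only to ~34 mm).

Call:
jog_arm(motion=[[[0, 0, 0.001, 0, 0, 0, 0.4], [0, 0, 0.001, 0, 0, 0, 0.25], [0, 0, 0.001, 0, 0, 0, 0.25], [0, 0, 0.001, 0, 0, 0, 0.25], [0, 0, -0.02, 0, 0, 0, 0.25], [0, 0, -0.05, 0, 0, 0, 0.25], [0, 0, -0.09, 0, 0, 0, 0.2], [0, 0, -0.13, 0, 0, 0, 0], [-0.03, -0.02, -0.14, 0, 0, 0, -0.2], [-0.07, -0.04, -0.14, 0, 0, 0, -0.2]]])

```text
clock: 35.93
position: [0.4841, -0.062, 0.2002]
ee_rot: [2.212, 2.224, 0.01]
force: [0.1, -1.2, -0.4]
width: 0.567
gripper_force: 0.0
```

Call:
jog_arm(motion=[[[-0.03, -0.02, 0, 0, 0, 0, -0.2], [-0.06, -0.035, 0, 0, 0, 0, -0.2], [-0.09, -0.047, 0, 0, 0, 0, -0.2], [-0.102, -0.047, 0.02, 0, 0, 0, -0.2], [-0.102, -0.047, 0.05, 0, 0, 0, -0.2], [-0.102, -0.047, 0.085, 0, 0, 0, -0.2], [-0.102, -0.047, 0.115, 0, 0, 0, -0.2], [-0.102, -0.047, 0.135, 0, 0, 0, -0.2], [-0.102, -0.047, 0.144, 0, 0, 0, -0.2], [-0.102, -0.047, 0.144, 0, 0, 0, -0.2]]])

```text
clock: 36.77
position: [0.4333, -0.1658, 0.0509]
ee_rot: [-2.22, -2.22, 0.002]
force: [0.0, 0.6, 1.0]
width: 0.601
gripper_force: 0.0
```

Call:
jog_arm(motion=[[[-0.003, 0, 0, 0, 0, 0, -0.2], [-0.003, 0, 0, 0, 0, 0, 1], [-0.003, 0, 0, 0, 0, 0, 1], [-0.003, 0, 0, 0, 0, 0, 1], [-0.003, 0, 0, 0, 0, 0, 1], [-0.003, 0, 0, 0, 0, 0, 1], [-0.003, 0, 0, 0, 0, 0, 1], [-0.003, 0, 0, 0, 0, 0, 1], [-0.003, 0, 0, 0, 0, 0, 1]]])

```text
clock: 37.52
position: [0.4346, -0.1691, 0.0526]
ee_rot: [2.221, 2.221, 0.001]
force: [-1.0, 0.4, 5.8]
width: 0.235
gripper_force: 25.0
```

Call:
jog_arm(motion=[[[0, 0, -0.015, 0, 0, 0, 1], [0, 0, -0.04, 0, 0, 0, 1], [0, 0, -0.07, 0, 0, 0, 1], [0, 0, -0.1, 0, 0, 0, 1], [0, 0, -0.12, 0, 0, 0, 1], [0.02, 0.02, -0.12, 0, 0, 0, 1], [0.045, 0.05, -0.12, 0, 0, 0, 1], [0.07, 0.085, -0.12, 0, 0, 0, 1], [0.095, 0.12, -0.12, 0, 0, 0, 1], [0.12, 0.15, -0.12, 0, 0, 0, 1]]])

```text
clock: 38.35
position: [0.5856, -0.0483, 0.1722]
ee_rot: [2.222, 2.22, -0.0]
force: [0.4, -1.0, -1.1]
width: 0.235
gripper_force: 25.0
```

Call:
jog_arm(motion=[[[0.02, 0.015, 0, 0, 0, 0, 1], [0.04, 0.03, 0, 0, 0, 0, 1], [0.052, 0.04, 0, 0, 0, 0, 1], [0.052, 0.04, 0.02, 0, 0, 0, 1], [0.052, 0.04, 0.04, 0, 0, 0, 1], [0.052, 0.04, 0.052, 0, 0, 0, 1], [0.052, 0.04, 0.052, 0, 0, 0, 1], [0.052, 0.04, 0.052, 0, 0, 0, 1]]])

```text
clock: 39.02
position: [0.6237, 0.0025, 0.1198]
ee_rot: [-2.221, -2.22, 0.002]
force: [-0.1, 0.1, -0.6]
width: 0.235
gripper_force: 25.0
```

```bash
python3 w8.py red
```

```text
[0.6237 0.0025 0.1198] 0.235 24.999876022338867 [-0.1  0.1 -0.6]
side 0.9 [128  80  78] [(array([0.628, 0.01 ]), np.float64(0.145)), (array([0.6247, 0.0014]), np.float64(0.165)), (array([ 0.6215, -0.0072]), np.float64(0.185))]
wrist 0.85 [219 141 142] [(array([0.625 , 0.0108]), np.float64(0.324)), (array([0.6246, 0.0155]), np.float64(0.379)), (array([0.6246, 0.02  ]), np.float64(0.433))]
```

Call:
jog_arm(motion=[[[0, 0, 0.01, 0, 0, 0, 1], [0, 0, 0.02, 0, 0, 0, 1], [0, 0, 0.03, 0, 0, 0, 1], [0, 0, 0.04, 0, 0, 0, 1], [0, 0, 0.05, 0, 0, 0, 1], [0, 0, 0.057, 0, 0, 0, 1], [0, 0, 0.061, 0, 0, 0, 1], [0, 0, 0.063, 0, 0, 0, 1], [0, 0, 0.063, 0, 0, 0, 1]]])

```text
clock: 40.07
position: [0.6243, 0.0028, 0.0571]
ee_rot: [-2.222, -2.221, 0.0]
force: [-0.3, -0.1, -1.2]
width: 0.232
gripper_force: 25.0
```

Call:
jog_arm(motion=[[[0, 0, 0.001, 0, 0, 0, 0.4], [0, 0, 0.001, 0, 0, 0, 0.25], [0, 0, 0.001, 0, 0, 0, 0.25], [0, 0, 0.001, 0, 0, 0, 0.25], [0, 0, -0.02, 0, 0, 0, 0.25], [0, 0, -0.05, 0, 0, 0, 0.25], [0, 0, -0.09, 0, 0, 0, 0.2], [0, 0, -0.13, 0, 0, 0, 0], [-0.02, -0.03, -0.14, 0, 0, 0, -0.2], [-0.04, -0.06, -0.14, 0, 0, 0, -0.2]]])

```text
clock: 40.9
position: [0.5671, -0.0362, 0.2012]
ee_rot: [2.215, 2.22, 0.01]
force: [0.3, -1.4, -0.2]
width: 0.569
gripper_force: 0.0
```

Call:
jog_arm(motion=[[[-0.015, -0.035, 0, 0, 0, 0, -0.2], [-0.03, -0.07, 0, 0, 0, 0, -0.2], [-0.045, -0.105, 0, 0, 0, 0, -0.2], [-0.06, -0.135, 0, 0, 0, 0, -0.2], [-0.066, -0.148, 0.01, 0, 0, 0, -0.2], [-0.066, -0.148, 0.04, 0, 0, 0, -0.2], [-0.066, -0.148, 0.075, 0, 0, 0, -0.2], [-0.066, -0.148, 0.11, 0, 0, 0, -0.2], [-0.066, -0.148, 0.135, 0, 0, 0, -0.2], [-0.066, -0.148, 0.145, 0, 0, 0, -0.2]]])

```text
clock: 41.73
position: [0.4146, -0.103, 0.0496]
ee_rot: [-2.22, -2.219, 0.003]
force: [-0.8, -0.0, 0.4]
width: 0.602
gripper_force: 0.0
```

Call:
jog_arm(motion=[[[0, 0, 0, 0, 0, 0, -0.2], [0, 0, 0, 0, 0, 0, -0.2]]])

```text
clock: 41.9
position: [0.4162, -0.1032, 0.0522]
ee_rot: [-2.221, -2.221, 0.001]
force: [-0.1, 0.7, 1.6]
width: 0.597
gripper_force: 0.0
```

Call:
jog_arm(motion=[[[0, 0, 0, 0, 0, 0, 1], [0, 0, 0, 0, 0, 0, 1], [0, 0, 0, 0, 0, 0, 1], [0, 0, 0, 0, 0, 0, 1], [0, 0, 0, 0, 0, 0, 1], [0, 0, 0, 0, 0, 0, 1], [0, 0, 0, 0, 0, 0, 1], [0, 0, -0.01, 0, 0, 0, 1], [0, 0, -0.03, 0, 0, 0, 1], [0, 0, -0.06, 0, 0, 0, 1]]])

```text
clock: 42.73
position: [0.4145, -0.1029, 0.1113]
ee_rot: [-2.219, -2.219, 0.005]
force: [0.7, -1.0, -1.3]
width: 0.232
gripper_force: 25.0
```

Call:
jog_arm(motion=[[[0, 0, -0.03, 0, 0, 0, 1], [0, 0, -0.06, 0, 0, 0, 1], [0.01, 0.01, -0.07, 0, 0, 0, 1], [0.035, 0.025, -0.07, 0, 0, 0, 1], [0.065, 0.045, -0.07, 0, 0, 0, 1], [0.095, 0.065, -0.07, 0, 0, 0, 1], [0.125, 0.085, -0.07, 0, 0, 0, 1], [0.15, 0.1, -0.07, 0, 0, 0, 1], [0.158, 0.105, -0.07, 0, 0, 0, 1], [0.158, 0.105, -0.07, 0, 0, 0, 1]]])

```text
clock: 43.57
position: [0.5221, 0.0579, 0.1818]
ee_rot: [-2.216, -2.226, -0.001]
force: [0.3, -0.2, -0.8]
width: 0.231
gripper_force: 25.0
```

Call:
jog_arm(motion=[[[0, 0, 0, 0, 0, 0, 1], [0, 0, 0.02, 0, 0, 0, 1], [0, 0, 0.04, 0, 0, 0, 1], [0, 0, 0.06, 0, 0, 0, 1], [0, 0, 0.064, 0, 0, 0, 1], [0, 0, 0.064, 0, 0, 0, 1], [0, 0, 0.064, 0, 0, 0, 1]]])

```text
clock: 44.15
position: [0.5213, 0.0538, 0.1189]
ee_rot: [2.223, 2.22, -0.0]
force: [0.4, 0.6, -0.1]
width: 0.232
gripper_force: 25.0
```

```bash
python3 w8.py yellow
```

```text
[0.5213 0.0538 0.1189] 0.232 24.99990463256836 [ 0.4  0.6 -0.1]
side 0.95 [139 129  90] [(array([0.5244, 0.0614]), np.float64(0.125)), (array([0.5215, 0.0513]), np.float64(0.133)), (array([0.5209, 0.0419]), np.float64(0.15))]
wrist 0.93 [214 204 129] [(array([0.522 , 0.0629]), np.float64(0.3)), (array([0.522 , 0.0674]), np.float64(0.358)), (array([0.5219, 0.0723]), np.float64(0.414))]
wrist 0.8 [ 33  72 152] [(array([0.5202, 0.0434]), np.float64(0.923)), (array([0.52  , 0.0488]), np.float64(0.93)), (array([0.5207, 0.0544]), np.float64(0.936))]
```

View pics/wrist_yellow.png

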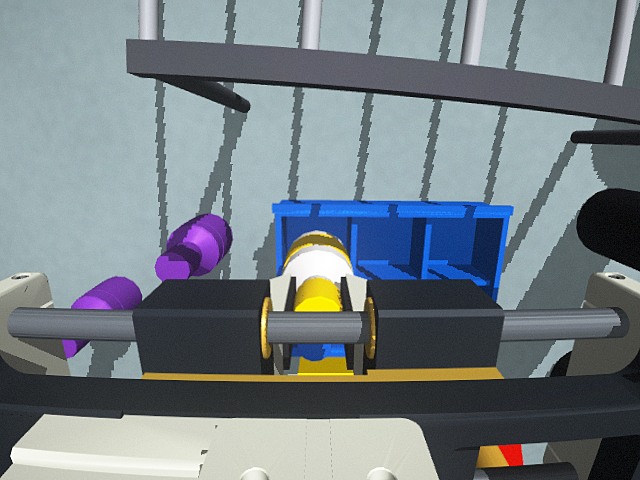

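Wrist view: the yellow bottle at (318,270) hangs straight over the rear left cell. Lower and release.

Call:
jog_arm(motion=[[[0, 0, 0.01, 0, 0, 0, 1], [0, 0, 0.02, 0, 0, 0, 1], [0, 0, 0.03, 0, 0, 0, 1], [0, 0, 0.04, 0, 0, 0, 1], [0, 0, 0.05, 0, 0, 0, 1], [0, 0, 0.057, 0, 0, 0, 1], [0, 0, 0.061, 0, 0, 0, 1], [0, 0, 0.063, 0, 0, 0, 1], [0, 0, 0.063, 0, 0, 0, 1]]])

```text
clock: 45.2
position: [0.521, 0.0549, 0.0559]
ee_rot: [-2.221, -2.221, 0.001]
force: [-5.0, -1.8, 14.0]
width: 0.232
gripper_force: 25.0
```

Call:
jog_arm(motion=[[[0, 0, 0.001, 0, 0, 0, 0.4], [0, 0, 0.001, 0, 0, 0, 0.25], [0, 0, 0.001, 0, 0, 0, 0.25], [0, 0, 0.001, 0, 0, 0, 0.25], [0, 0, -0.02, 0, 0, 0, 0.25], [0, 0, -0.05, 0, 0, 0, 0.25], [0, 0, -0.09, 0, 0, 0, 0.2], [0, 0, -0.13, 0, 0, 0, 0], [-0.03, -0.03, -0.14, 0, 0, 0, -0.2], [-0.06, -0.06, -0.14, 0, 0, 0, -0.2]]])

```text
clock: 46.03
position: [0.466, -0.0022, 0.1985]
ee_rot: [2.215, 2.222, 0.01]
force: [-0.3, -1.8, -1.1]
width: 0.565
gripper_force: 0.0
```

Call:
jog_arm(motion=[[[-0.02, -0.015, 0, 0, 0, 0, -0.2], [-0.035, -0.028, 0.01, 0, 0, 0, -0.2], [-0.035, -0.028, 0.04, 0, 0, 0, -0.2], [-0.035, -0.028, 0.075, 0, 0, 0, -0.2], [-0.035, -0.028, 0.11, 0, 0, 0, -0.2], [-0.035, -0.028, 0.135, 0, 0, 0, -0.2], [-0.035, -0.028, 0.145, 0, 0, 0, -0.2], [-0.035, -0.028, 0.145, 0, 0, 0, -0.2], [-0.035, -0.028, 0.145, 0, 0, 0, -0.2]]])

```text
clock: 46.78
position: [0.4349, -0.0383, 0.05]
ee_rot: [-2.221, -2.221, 0.002]
force: [-0.1, -0.3, 0.8]
width: 0.597
gripper_force: 0.0
```

Call:
jog_arm(motion=[[[0, 0, 0, 0, 0, 0, 1], [0, 0, 0, 0, 0, 0, 1], [0, 0, 0, 0, 0, 0, 1], [0, 0, 0, 0, 0, 0, 1], [0, 0, 0, 0, 0, 0, 1], [0, 0, 0, 0, 0, 0, 1], [0, 0, 0, 0, 0, 0, 1], [0, 0, -0.01, 0, 0, 0, 1], [0, 0, -0.03, 0, 0, 0, 1], [0, 0, -0.06, 0, 0, 0, 1]]])

```text
clock: 47.62
position: [0.4334, -0.0383, 0.1092]
ee_rot: [-2.219, -2.219, 0.005]
force: [0.2, 0.0, -0.4]
width: 0.231
gripper_force: 25.0
```

Call:
jog_arm(motion=[[[0, 0, -0.03, 0, 0, 0, 1], [0, 0.005, -0.06, 0, 0, 0, 1], [0.01, 0.02, -0.07, 0, 0, 0, 1], [0.02, 0.045, -0.07, 0, 0, 0, 1], [0.035, 0.075, -0.07, 0, 0, 0, 1], [0.05, 0.105, -0.07, 0, 0, 0, 1], [0.065, 0.135, -0.07, 0, 0, 0, 1], [0.08, 0.165, -0.07, 0, 0, 0, 1], [0.09, 0.185, -0.07, 0, 0, 0, 1], [0.093, 0.191, -0.07, 0, 0, 0, 1]]])

```text
clock: 48.45
position: [0.6286, 0.0573, 0.1794]
ee_rot: [-2.219, -2.224, -0.002]
force: [-0.3, 0.9, -0.8]
width: 0.23
gripper_force: 25.0
```

Call:
jog_arm(motion=[[[0, 0, 0, 0, 0, 0, 1], [0, 0, 0.02, 0, 0, 0, 1], [0, 0, 0.04, 0, 0, 0, 1], [0, 0, 0.058, 0, 0, 0, 1], [0, 0, 0.062, 0, 0, 0, 1], [0, 0, 0.062, 0, 0, 0, 1], [0, 0, 0.062, 0, 0, 0, 1]]])

```text
clock: 49.03
position: [0.6259, 0.0541, 0.1189]
ee_rot: [2.222, 2.221, -0.0]
force: [-0.2, 0.7, -1.0]
width: 0.232
gripper_force: 25.0
```

```bash
python3 w8.py black
```

```text
[0.6259 0.0541 0.1189] 0.232 24.999879598617554 [-0.2  0.7 -1. ]
side 0.61 [78 79 78] [(array([0.6303, 0.063 ]), np.float64(0.121)), (array([0.627 , 0.0522]), np.float64(0.133)), (array([0.624 , 0.0438]), np.float64(0.147))]
wrist 0.69 [142 142 146] [(array([0.6265, 0.0625]), np.float64(0.35)), (array([0.6267, 0.0672]), np.float64(0.402)), (array([0.6261, 0.0723]), np.float64(0.454))]
wrist 0.66 [173  39  34] [(array([0.6252, 0.042 ]), np.float64(0.927)), (array([0.6245, 0.0475]), np.float64(0.934)), (array([0.6253, 0.0532]), np.float64(0.94))]
```

Call:
jog_arm(motion=[[[0, -0.001, 0.01, 0, 0, 0, 1], [0, -0.001, 0.02, 0, 0, 0, 1], [0, -0.001, 0.03, 0, 0, 0, 1], [0, -0.001, 0.04, 0, 0, 0, 1], [0, -0.001, 0.05, 0, 0, 0, 1], [0, -0.001, 0.057, 0, 0, 0, 1], [0, -0.001, 0.061, 0, 0, 0, 1], [0, -0.001, 0.062, 0, 0, 0, 1], [0, -0.001, 0.062, 0, 0, 0, 1]]])

```text
clock: 50.08
position: [0.6251, 0.0547, 0.0559]
ee_rot: [-2.221, -2.221, 0.0]
force: [0.5, 0.0, -0.8]
width: 0.232
gripper_force: 25.0
```

Call:
jog_arm(motion=[[[0, 0, 0.001, 0, 0, 0, 0.4], [0, 0, 0.001, 0, 0, 0, 0.25], [0, 0, 0.001, 0, 0, 0, 0.25], [0, 0, 0.001, 0, 0, 0, 0.25], [0, 0, -0.02, 0, 0, 0, 0.25], [0, 0, -0.05, 0, 0, 0, 0.25], [0, 0, -0.09, 0, 0, 0, 0.2], [0, 0, -0.13, 0, 0, 0, 0], [-0.01, -0.03, -0.17, 0, 0, 0, -0.2], [-0.02, -0.06, -0.2, 0, 0, 0, -0.2]]])

```text
clock: 50.92
position: [0.5736, 0.0378, 0.2508]
ee_rot: [2.219, 2.221, 0.004]
force: [-0.6, -0.2, 0.7]
width: 0.57
gripper_force: 0.0
```

Call:
jog_arm(motion=[[[-0.01, -0.04, -0.02, 0, 0, 0, -0.2], [-0.02, -0.08, -0.04, 0, 0, 0, -0.2], [-0.03, -0.12, -0.06, 0, 0, 0, -0.2], [-0.03, -0.15, -0.06, 0, 0, 0, -0.2], [-0.03, -0.15, -0.06, 0, 0, 0, -0.2], [-0.03, -0.15, -0.06, 0, 0, 0, -0.2]]])

```text
clock: 51.42
position: [0.4213, 0.0069, 0.3097]
ee_rot: [2.221, 2.22, 0.004]
force: [-0.2, 0.5, -0.8]
width: 0.597
gripper_force: 0.0
```

```bash
python3 w7.py scene side | grep -v wrist; python3 - <<'E'
import cv2
a=cv2.imread("pics/scene_b.png")[150:350,130:430];cv2.imwrite("pics/fin.png",cv2.resize(a,(780,520),interpolation=cv2.INTER_CUBIC))
E
```

```text
pos [0.4213 0.0069 0.3097] toolyaw 1.5704
scene bot 0.87 [104 100 100] (array([0.6166, 0.0538]), np.float64(0.232))
scene bot 0.87 [ 92  44 116] (array([0.3493, 0.0009]), np.float64(0.203))
scene bot 0.71 [161 144 100] (array([0.5078, 0.055 ]), np.float64(0.249))
scene bot 0.65 [ 83  43 104] (array([0.4332, 0.0534]), np.float64(0.066))
scene bot 0.62 [ 99 112 138] (array([0.5119, 0.0019]), np.float64(0.233))
scene bot 0.59 [147  90  89] (array([0.6193, 0.0011]), np.float64(0.201))
scene tin 0.64 (array([ 0.6887, -0.1763]), np.float64(0.06))
side bot 0.92 [67 36 91] (array([0.3501, 0.0025]), np.float64(0.109))
side bot 0.84 [65 36 88] (array([0.4336, 0.0534]), np.float64(0.081))
side bot 0.79 [140 100 100] (array([0.6342, 0.0278]), np.float64(0.369))
side bot 0.76 [145 136 102] (array([0.5234, 0.0798]), np.float64(0.447))
side bot 0.74 [85 82 84] (array([0.6331, 0.0807]), np.float64(0.438))
side bot 0.7 [101 113 136] (array([0.5261, 0.0363]), np.float64(0.338))
side hook 0.66 (array([ 0.5432, -0.3616,  1.4717]), np.float64(0.077))
side tin 0.8 (array([ 0.6876, -0.1748]), np.float64(0.111))
```

View pics/fin.png

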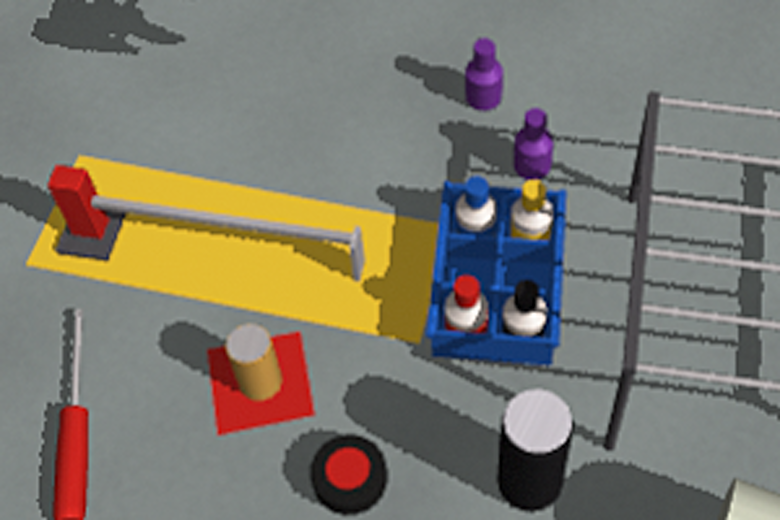

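The final crop shows all four bottles upright in separate cells, the tin on the pad and the hook on the mat. The can, wheel, screwdriver and purple look-alikes are where they were.

```bash
python3 -c "from cell import *; print(sign_off())"
```

```text
the job is handed in; nothing more can be done
None
```

The job is handed in, with no verdict shown. The crate was hooked clear of the shelf, then shifted 35 mm by its side wall to make room. The tin stands on the red pad, all four oil bottles are upright in separate cells, and the hook is back on its mat, where I re-parked it after it was knocked aside.

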